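# Stock the buffet display stand and hang its menu sign

## Robot

A 6-joint arm with a two-finger parallel gripper is mounted at the origin on the work surface. World frame = base frame: x ahead of the robot, y to its left, z up, the work surface at z = 0. Lengths are in mm, angles in rad, forces in N, time in s.
With the tool pointing down it reaches from about 425 to 950 mm from the base axis. Payload 3.5 kg.
Tool frame: the origin (TCP) lies at the very end of the fingers, on their centre line; the grasp point (between the pads) lies 19 mm behind it (robot.grip_point_offset is the distance from the TCP to the grasp point, in mm); z points along the fingers, y is the line along which they close (so a half turn about z gives the same grasp; the last joint's range is limited). The gripper opens to 85 mm and grips with 20 to 120 N. Pads are 22 mm wide; open, the fingers measure 114 mm over their backs; the gripper's body (76 mm by 85 mm) begins 54 mm behind the grasp point. The pads swing forward as they close: fully open they stand 13 mm farther back than shut.
Start: joints at [-1.432, 0.286, 1.577, -0, 1.279, -0.15], TCP at [192.265, -647.024, 197.025] pointing down, gripper open.
Joint ranges: [-2.77, 2.77], [-0.9, 2.22], [0.21, 2.48], [-1.53, 4.67], [0.24, 2.81], [-2.84, 2.84]. Speed limits (rad/s): [2.79, 2.79, 3.14, 3.14, 3.14, 3.14].

## Interface

Orientations are given as a 3x3 rotation matrix whose columns are the frame's x, y, z axes.
In Python, from rig import get_obs, read_camera, job, robot gives the robot as it stands.
- The arm moves only by the tool arm_command, never from a script. Its argument "steps" is a list of rows, each a list of 7 numbers: the turn, a rotation vector about the tool's x, y, z in units of 6 degrees (1.0 is 6 degrees), then the shift along the tool's x, y, z in units of 40 mm (1.0 is 40 mm), then the closure, from -1 (fully open) to 1 (shut). In form: [[rx, ry, rz, tx, ty, tz, grip], ...]. A call has 1 to 12 rows; each row is the pose to reach, as a shift and turn from the pose commanded when the call began, along the tool's axes at that moment; what a row does not reach only later rows make up. A row lasts 1/10 s, in which the tool goes at most 50 mm and 8.59 degrees, less where a joint would pass 70% of its speed; a pose out of reach is approached as far as the arm can. A call with a gripper value outside its range is refused whole. The fingers move at their own pace and stop on an object; "grip_force" is the grip in N (left out, the last holds). Time passes only in rows, so rows that repeat a pose let the fingers close. It gives the time, the measured TCP pose, the force, the opening and the grip force at its end, in the units of the state.
- get_obs(): the state, without advancing time (a new reading comes with each control period).
- read_camera(name): name is "scene" or "side" or "wrist"; returns a dict with "img" (420x560x3 uint8, blue, green, red), "fx", "fy", "cx", "cy" (pixels), "dist_coeffs" ([k1, k2, p1, p2, k3] as OpenCV has them; the pictures are not rectified), "world_from_camera" (4x4, takes a point from camera to world coordinates); the wrist camera has in their place "T_tool_cam" (4x4, takes a point from camera to tool coordinates, whose origin is the TCP and whose axes are the flange's). Camera axes: x right, y down, z forward; pixel columns grow to the right and rows downward; lengths in mm; the calibration is good to about 2 mm. A picture is of the moment at which its call begins: read the wrist's pose just before it. There is no depth.
- job.hand_in(): hands the job in; it is judged then, once.
The state is a dict: "time": time; "joint_positions": joint angles; "qd": joint speeds; "joint_torque": joint torques, N m; "position": TCP position; "tool_rot": TCP orientation; "contact_force": force on the tool from outside, world axes, zero at the start; "ft_torque": the same for the moment, N m; "width": finger opening in mm; "gripper_force": force on a finger pad.
Only numpy, scipy, OpenCV 4.12 (cv2) and the standard library are available. Lean on these libraries where they do the work, as an engineer would, in place of code of your own. Each camera call takes 0.05 s, during which the arm holds its last target. There are 200 camera calls.

## Task

Stand the two small amber jars (not the larger one) upright on the wooden tray and let go of them, then slide the loaded tray into the display stand until it is fully home against the back stop. When the tray is in, hang the folded metal menu sign astride the steel rail above the opening, one leaf on each side, and let go. Keep the jars upright and leave everything else on the table where it is.

Things in the scene. Friction and masses are not known exactly. Their poses are not given: they have to be found in the camera images.
- stand: Fixed dark-wood display stand with a glass roof on four corner posts; 180 deep (x), 226 wide (y), roof from 115 to 125 mm above the table. Origin: centre of its footprint. Open front towards its -x; the tray enters along its +x, sliding on the table, and is home with tray origin at stand x=+3, y=0. The rail overhangs the tray's grip there: the gripper must lean back from the stand.
- mouth (a point): Middle of the slot's mouth on the table, at stand x=-90, y=0. Two side guides, 30 high, 190 apart, run from here to x=+78; inward lips (24 to 30 mm up, 175 apart) cover the tray's rim. Flared lead-ins reach out to x=-120, about 200 apart at the ends.
- stop (a point): Middle of the back stop's inner face, at stand x=+78, y=0, 9 mm above the table: the tray's +x edge rests here when home.
- rail (a point): Middle of the steel rail's axis, at stand x=-128, y=0, 170 mm above the table. The rail runs along the stand's y, 12 mm in diameter, free for 200 mm of length between two 10 mm brackets (at y=-107 and +107) that lead back from its ends to the roof. The roof's front edge is 38 mm behind the rail's axis. Axes as the stand's.
- tray: Loose wooden tray, 150 long (x), 180 wide (y), floor 6 thick, rim walls 6 thick and 18 high overall; 0.4 kg. Origin: centre of its underside. From its front (-x) a tongue 34 wide, 6 thick, runs out to x=-139 and carries the upright grip. It goes into the stand with its +x end first; tray x = stand x when home.
- grip (a point): Gripping point on the tray's upright wooden grip at tray x=-125, y=0, z=45 mm. The grip is 20 wide across the tray (y), 24 along x, and stands from 6 to 56 mm above the tray's underside. Axes as the tray's.
- sign: Loose folded steel menu sign standing on its two leaves like an upside-down U. Each leaf is 110 wide (y), 3 thick; 32 over the outside of the leaves (x), 26 between them, 78 high; 0.12 kg. Origin: middle between the leaves' lower edges. z up when standing; the fold runs along its y. The two sides are alike.
- fold (a point): Middle of the inside of the sign's fold (underside of its top), 75 mm above the sign's origin; the part that rests on the rail.
- jar_a: Small amber glass jar with brass cap, diameter 52, 70 high, about 0.17 kg. Origin: centre of its underside; z up.
- jar_b: The other small amber jar, same as jar_a.
- tall_jar: Bystander: large amber jar, diameter 64, 100 high; not for the tray. Origin: centre of underside.
- tape: Bystander: flat cardboard ring (tape core), diameter 72, 24 high, lying on the table.
- mug: Bystander: white mug, diameter 76, 85 high.
- bottle: Bystander: green glass bottle, diameter 70, 220 high.
- spatula: Bystander: spatula lying on the table close to the robot.
There are look-alikes about, which are no part of the job. Leave any green or turquoise look-alike of the jar_a alone.

How it is judged:
By the outcome, as a careful person would: the job done as asked, in the order asked, and still so for the second after the job is handed in, with the robot touching nothing.
It also fails if it takes over 72 s, if anything falls off the work surface, if the arm or the gripper's body presses on something with over 40 N, if the wrist force passes 120 N, or if a joint passes its speed limit or range.

## Working session

There is one attempt and no reset: what is moved stays moved. The work goes in short steps, Python scripts to look and compute and a tool call to move; the robot and the scene stay as the last step left them, time stands still between calls to the robot, and variables do not carry over. Pictures are saved under pics/ and viewed, at most 10 in all, crops included, and the job is handed in when it is done.

Besides the shell and the picture viewer there is one more tool, called after ">>>" as name(argument=value, ...) on one line, values as JSON. arm_command: Moves the arm, as the interface text tells. Its arguments: {"type":"object","properties":{"steps":{"type":"array"},"grip_force":{"type":"number"}},"required":["steps"]}

```bash
ls; mkdir -p pics; python3 - <<'E'
from rig import get_obs, read_camera, robot
import cv2,pickle
o=get_obs();print(o)
print(robot.grip_point_offset)
d={'obs':o}
for n in ("scene","side"):
    c=read_camera(n);d[n]=c;cv2.imwrite(f"pics/{n}0.png",c["img"]);print(n,c["fx"],c["cx"],c["cy"],c["dist_coeffs"],c["world_from_camera"])
pickle.dump(d,open("d0.pkl","wb"))
E
```

```text
pics
{'time': 0.0, 'joint_positions': array([-1.43199088e+00,  2.87199677e-01,  1.57818835e+00, -1.18480435e-05,
        1.27859463e+00, -1.50020084e-01]), 'qd': array([ 0.00115802, -0.00042452, -0.0002754 , -0.00155728, -0.00183832,
        0.00046489]), 'joint_torque': array([ 9.49463356e-04, -4.05978155e+01, -2.92627788e+01, -1.51033345e-05,
        5.81506189e-03, -4.96192612e-06]), 'position': array([ 192.16632533, -646.29364447,  195.61845156]), 'tool_rot': array([[ 9.58578140e-01,  2.84829478e-01, -3.41917726e-04],
       [ 2.84829473e-01, -9.58575284e-01,  2.36544506e-03],
       [ 3.45994601e-04, -2.36485217e-03, -9.99997144e-01]]), 'contact_force': array([-0.05950361,  0.825125  , -0.33308244]), 'ft_torque': array([ 0.00640088, -0.01514249,  0.01475456]), 'gripper_force': 0.0, 'width': 85.51283555279436}
18.700000000000003
scene 428.2382047447602 277.03442423764886 206.12335546216184 [-0.04610506  0.          0.          0.          0.        ] [[-6.67377445e-01  6.55223625e-01 -3.53962352e-01  9.48578251e+02]
 [ 7.44692170e-01  5.83071789e-01 -3.24747380e-01  4.12890783e+02]
 [-6.39669348e-03 -4.80322069e-01 -8.77068864e-01  1.09557554e+03]
 [ 0.00000000e+00  0.00000000e+00  0.00000000e+00  1.00000000e+00]]
side 437.3329816843836 280.43445122940653 207.42247698543625 [-0.10455539  0.          0.          0.          0.        ] [[-9.56675222e-01 -2.11803882e-01  1.99778966e-01  2.56944367e+02]
 [-2.90989613e-01  6.72260232e-01 -6.80728452e-01  9.56780568e+02]
 [ 9.87747400e-03 -7.09369647e-01 -7.04767437e-01  1.05977753e+03]
 [ 0.00000000e+00  0.00000000e+00  0.00000000e+00  1.00000000e+00]]
```

View pics/scene0.png

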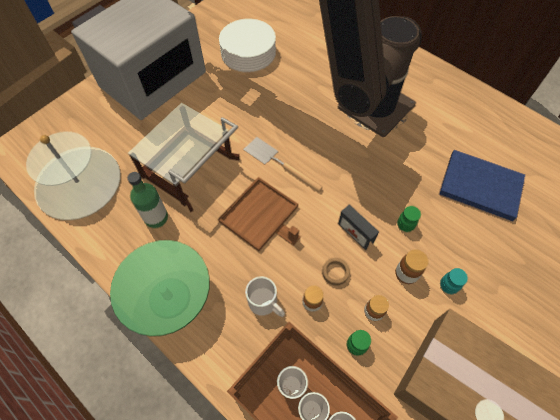

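View pics/side0.png

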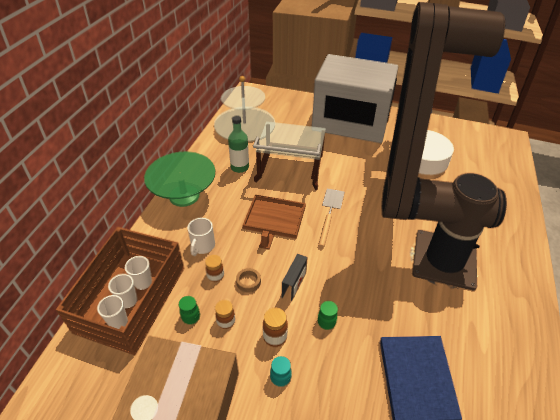

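Scene view: the small amber jars are at (314,298) and (377,308), with the large one at (412,266). The tray is at (258,213), its grip at (293,235), the sign at (357,227) and the stand at (185,155). The side view agrees: jars (214,267) and (225,313), tray (275,215), sign (294,275), stand (290,145). Next I'll zoom in to pick corners.

```bash
cat > h.py <<'E'
import numpy as np, cv2, pickle
def K(c): return np.array([[c["fx"],0,c["cx"]],[0,c["fy"],c["cy"]],[0,0,1.]])
def ray(c,px,T=None):
    T=c["world_from_camera"] if T is None else T
    p=cv2.undistortPoints(np.array([[px]],float),K(c),np.array(c["dist_coeffs"]))[0,0]
    return T[:3,3],T[:3,:3]@np.array([p[0],p[1],1.])
def plane(c,px,z,T=None):
    o,d=ray(c,px,T); return o+d*(z-o[2])/d[2]
def tri(c1,p1,c2,p2,T1=None,T2=None):
    o1,d1=ray(c1,p1,T1);o2,d2=ray(c2,p2,T2)
    s=np.linalg.lstsq(np.array([d1,-d2]).T,o2-o1,rcond=None)[0]
    a=o1+s[0]*d1;b=o2+s[1]*d2
    return (a+b)/2,np.linalg.norm(a-b)
def proj(c,P,T=None):
    T=c["world_from_camera"] if T is None else T
    M=np.linalg.inv(T)
    return cv2.projectPoints(np.array(P,float).reshape(-1,3),cv2.Rodrigues(M[:3,:3])[0],M[:3,3],K(c),np.array(c["dist_coeffs"]))[0][:,0]
E
python3 - <<'E'
from h import *
d=pickle.load(open("d0.pkl","rb"))
s=d["scene"]["img"];
a=cv2.resize(s[95:255,120:325],None,fx=3.75,fy=3.75,interpolation=cv2.INTER_CUBIC);cv2.imwrite("pics/c1.png",a)
b=cv2.resize(d["side"]["img"][110:260,230:360],None,fx=4,fy=4,interpolation=cv2.INTER_CUBIC);cv2.imwrite("pics/c2.png",b)
# amber masks
for n in("scene","side"):
    c=d[n];h=cv2.cvtColor(c["img"],cv2.COLOR_BGR2HSV)
    m=cv2.inRange(h,(10,170,130),(24,255,255))
    k,l,st,ce=cv2.connectedComponentsWithStats(m)
    for i in range(1,k):
        if st[i,4]>40: print(n,st[i],ce[i].round(1),plane(c,ce[i],66)[:2].round(0))
E
```

```text
side [ 243  196   62   39 1445] [274.6 216.4] [544.  41.]
side [ 56 227 122 106 980] [108.9 292.5] [890. 453.]
side [266 234   8  14  44] [269.8 239.8] [529. 139.]
side [124 236  24   8  41] [135.3 239.4] [917. 260.]
side [206 255  15  14 165] [212.9 261.3] [660. 265.]
side [216 301  17  16 205] [223.6 307.9] [572. 401.]
side [264 308  23  22 256] [273.2 317.1] [439. 388.]
```

View pics/c1.png

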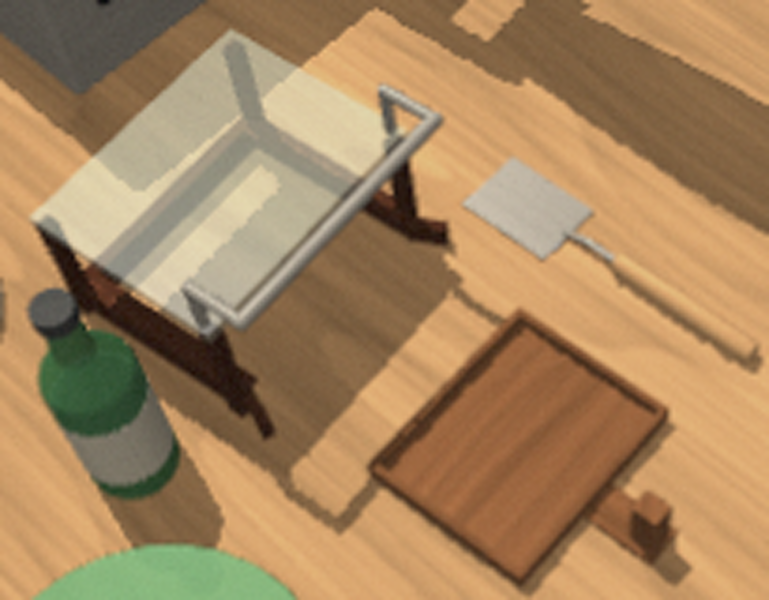

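View pics/c2.png

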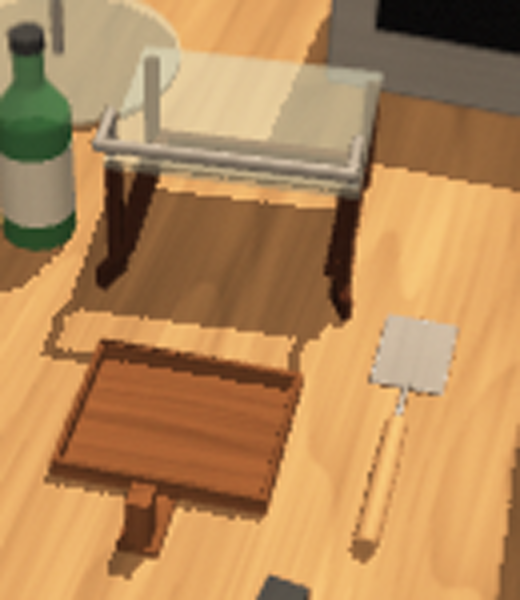

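```bash
python3 - <<'E'
from h import *
d=pickle.load(open("d0.pkl","rb"));A,B=d["scene"],d["side"]
f=lambda p:((p[0]+.5)/3.75-.5+120,(p[1]+.5)/3.75-.5+95)
g=lambda p:((p[0]+.5)/4-.5+230,(p[1]+.5)/4-.5+110)
for n,p,q,z in [("railR",(437,118),(358,176),170),("railL",(238,318),(98,143),170),
 ("roofBR",(235,32),(380,74),125),("roofBL",(38,218),(145,50),125),
 ("lipR",(447,240),(345,315),30),("lipL",(268,432),(105,283),30),
 ("t1",(520,312),(300,375),18),("t2",(665,411),(267,512),18),("t3",(522,585),(50,475),18),("t4",(373,467),(103,343),18),
 ("griptop",(651,507),(145,490),56)]:
    P,e=tri(A,f(p),B,g(q)); print(n,P.round(1),round(e,1),plane(A,f(p),z)[:2].round(1),plane(B,g(q),z)[:2].round(1))
for n,c in(("scene",A),("side",B)):
    h=cv2.cvtColor(c["img"],cv2.COLOR_BGR2HSV)
    if n=="scene": print([h[y,x] for y,x in((294,314),(303,377),(260,413))])
    m=cv2.inRange(h,(8,150,100),(26,255,255))
    for (x,y) in ((314,295),(377,304)) if n=="scene" else ((213,261),(224,308)):
        mm=np.zeros_like(m);cv2.circle(mm,(x,y),10,255,-1);mm&=m
        ys,xs=np.nonzero(mm);print(n,len(xs),plane(c,(xs.mean(),ys.mean()),66)[:2].round(1), xs.min(),xs.max(),ys.min(),ys.max())
s=cv2.resize(A["img"][195:325,285:435],None,fx=3,fy=3,interpolation=cv2.INTER_CUBIC)
t=cv2.resize(B["img"][245:335,195:320],None,fx=3,fy=3,interpolation=cv2.INTER_CUBIC)
o=np.zeros((400,780,3),np.uint8)
o=np.zeros((400,830,3),np.uint8);o[:390,:450]=s;o[:270,455:]=t;cv2.imwrite("pics/c3.png",o[:, :800+30][:,:830] if 0 else cv2.copyMakeBorder(o[:, :800],0,0,0,0,0))
E
```

```text
railR [ 461.2 -183.4  168.5] 1.8 [ 462.8 -181.6] [ 460.6 -182.7]
railL [ 678.7 -158.7  172.6] 2.7 [ 677.  -161.6] [ 680.3 -160.2]
roofBR [ 485.6 -389.9  130.1] 0.9 [ 483.6 -393.6] [ 486.8 -398. ]
roofBL [ 705.8 -363.7  129.3] 1.8 [ 704.1 -368.2] [ 708.1 -368.5]
lipR [ 462.7 -190.6    6.7] 0.8 [ 473.4 -177.3] [ 458.  -165.7]
lipL [ 682.7 -169.8    3.9] 0.7 [ 689.3 -155.5] [ 672.1 -142.4]
t1 [479.2 -92.   18.6] 0.8 [479.2 -91.9] [479.1 -93.1]
t2 [466.4  49.8   3.4] 5.1 [471.   52.6] [464.7  65.1]
t3 [646.6  66.    4.2] 3.3 [649.2  69. ] [642.2  79.3]
t4 [653.3 -81.3  16.5] 0.5 [653.9 -80.4] [652.6 -80.1]
griptop [553.3 107.7  57.7] 4.2 [554.2 108.9] [552.8 104.1]
[array([ 17, 153, 214], dtype=uint8), array([ 17, 155, 204], dtype=uint8), array([ 18, 154, 205], dtype=uint8)]
scene 267 [659.4 265.7] 305 322 286 304
scene 266 [573.3 398.3] 368 387 296 314
side 252 [659.2 267.7] 204 222 253 270
side 286 [570.9 401.3] 215 233 299 317
```

View pics/c3.png

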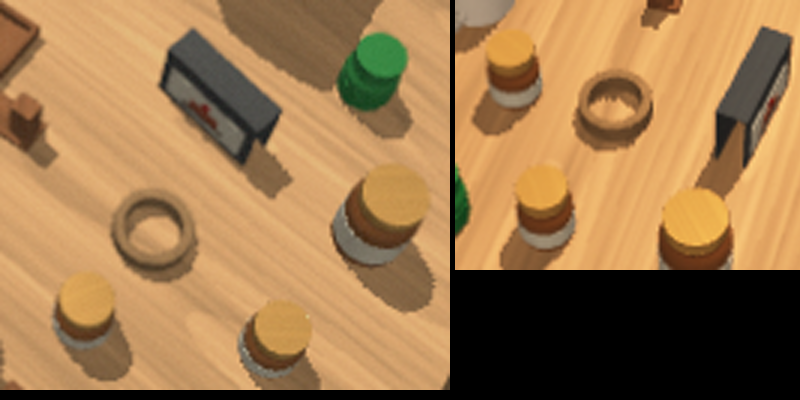

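```bash
python3 - <<'E'
from h import *
from rig import robot, get_obs, read_camera
print([x for x in dir(robot) if x[0]!='_'])
d=pickle.load(open("d0.pkl","rb"));A,B=d["scene"],d["side"]
f=lambda p:((p[0]+.5)/3-.5+285,(p[1]+.5)/3-.5+195)
g=lambda p:((p[0]-455+.5)/3-.5+195,(p[1]+.5)/3-.5+245)
for n,p,q,z in [("a",(88,293),(510,48),70),("b",(283,326),(543,185),70),("far-x",(193,32),(790,38),78),("far+x",(166,66),(766,28),78),("near-x",(280,106),(740,120),78),("near+x",(250,133),(718,112),78),("tape",(153,225),(615,103),24),("tall",(397,195),(696,217),100)]:
    print(n,plane(A,f(p),z)[:2].round(1),plane(B,g(q),z)[:2].round(1),tri(A,f(p),B,g(q))[0].round(0))
print("mug",plane(A,(262,288),85).round(0),plane(B,(201,228),85).round(0),"handle",plane(A,(281,312),50).round(0))
E
```

```text
['PlanningError', 'grip_point_offset']
a [654.4 262.7] [658.8 266. ] [657. 265.  72.]
b [570.6 398.9] [571.6 398.1] [571. 399.  71.]
far-x [406.3 180.3] [405.5 180.2] [406. 180.  77.]
far+x [449.9 183.3] [430.6 175.2] [437. 174.  65.]
near-x [414.6 282.4] [424.8 285.4] [422. 286.  85.]
near+x [453.2 278. ] [446.4 282.9] [448. 277.  68.]
tape [555.7 259.5] [554.6 265.4] [555. 260.  19.]
tall [428.4 405.9] [428.9 405.6] [429. 406. 101.]
mug [735. 163.  85.] [737. 172.  85.] handle [741. 231.  50.]
```

```bash
cat > go.py <<'E'
import sys,numpy as np
from rig import get_obs
from scipy.spatial.transform import Rotation as Ro
# tool rotation: yaw of tool x (rad) and lean (rad, about tool x axis / y axis)
def Rd(yaw,lean_y=0.):
    c,s=np.cos(yaw),np.sin(yaw)
    R=np.array([[c,s,0],[s,-c,0],[0,0,-1.]])
    return R@Ro.from_rotvec([0,lean_y,0]).as_matrix()
def go(p,yaw,lean=0.,start=None):
    if start is None:
        o=get_obs(); P,R=o["position"],o["tool_rot"]
    else: P,R=start
    rv=Ro.from_matrix(R.T@Rd(yaw,lean)).as_rotvec(degrees=True)/6
    sh=R.T@(np.array(p,float)-P)/40
    print(np.r_[rv,sh].round(3).tolist(), "dist",np.linalg.norm(np.array(p)-P).round(0))
    return np.array(p,float),Rd(yaw,lean)
E
python3 - <<'E'
from go import *
s=go([330,-420,320],.065)
o=get_obs();go([657,265,300],.065)
E
```

```text
[-0.021, -0.001, 2.137, 4.916, -4.45, -3.095] dist 293.0
[-0.021, -0.001, 2.137, 17.63, -18.536, -2.56] dist 1028.0
```

>>> arm_command(steps=[[-0.021,0,2.137,4.916,-4.45,-3.095,-1],[-0.021,0,2.137,4.916,-4.45,-3.095,-1],[-0.021,0,2.137,4.916,-4.45,-3.095,-1],[-0.021,0,2.137,4.916,-4.45,-3.095,-1],[-0.021,0,2.137,4.916,-4.45,-3.095,-1],[-0.021,0,2.137,4.916,-4.45,-3.095,-1],[-0.021,0,2.137,17.63,-18.536,-2.56,-1],[-0.021,0,2.137,17.63,-18.536,-2.56,-1],[-0.021,0,2.137,17.63,-18.536,-2.56,-1],[-0.021,0,2.137,17.63,-18.536,-2.56,-1],[-0.021,0,2.137,17.63,-18.536,-2.56,-1],[-0.021,0,2.137,17.63,-18.536,-2.56,-1]])

```text
time: 1.3
position: [459.5, -147.7, 312.0]
tool_rot: [[0.998, 0.065, 0.0], [0.065, -0.998, -0.002], [0.0, 0.002, -1.0]]
contact_force: [1.4, -0.4, -1.0]
width: 85.5
gripper_force: 0.0
```

```bash
python3 - <<'E'
from go import *
o=get_obs();print(o["time"],o["position"],o["joint_positions"].round(2))
go([600,90,380],.065);go([657,265,300],.065)
E
```

```text
1.3 [ 459.49306099 -147.67187191  312.002964  ] [-0.52 -0.22  1.89 -0.    1.47  0.99]
[0.02, -0.002, -0.002, 3.89, -5.699, -1.711] dist 284.0
[0.02, -0.002, -0.002, 5.595, -9.976, 0.28] dist 458.0
```

>>> arm_command(steps=[[0.02,0,0,3.89,-5.699,-1.711,-1],[0.02,0,0,3.89,-5.699,-1.711,-1],[0.02,0,0,3.89,-5.699,-1.711,-1],[0.02,0,0,3.89,-5.699,-1.711,-1],[0.02,0,0,3.89,-5.699,-1.711,-1],[0.02,0,0,3.89,-5.699,-1.711,-1],[0.02,0,0,3.89,-5.699,-1.711,-1],[0.02,0,0,3.89,-5.699,-1.711,-1]])

```text
time: 2.1
position: [599.6, 88.5, 379.5]
tool_rot: [[0.998, 0.066, -0.001], [0.066, -0.998, -0.001], [-0.001, 0.0, -1.0]]
contact_force: [0.2, -0.4, -0.5]
width: 85.2
gripper_force: 0.0
```

```bash
python3 - <<'E'
from go import *
from h import *
from rig import read_camera
o=get_obs();print(o["time"],o["position"],np.abs(o["qd"]).max())
c=read_camera("wrist");T=np.eye(4);T[:3,:3]=o["tool_rot"];T[:3,3]=o["position"];W=T@c["T_tool_cam"]
pickle.dump((c,W),open("w1.pkl","wb"));cv2.imwrite("pics/w1.png",cv2.resize(c["img"],None,fx=1.4,fy=1.4))
print(c["T_tool_cam"].round(2),c["fx"],c["dist_coeffs"]);print(W.round(2))
go([657,265,150],.065);go([657,265,26],.065)
E
```

```text
2.1 [599.57011493  88.4719149  379.45860935] 0.03181126372522204
[[   0.     -0.96   -0.27   68.03]
 [   1.      0.      0.     -0.72]
 [  -0.     -0.27    0.96 -177.95]
 [   0.      0.      0.      1.  ]] 306.7922596165636 [-0.0407325  0.         0.         0.         0.       ]
[[ 7.0000e-02 -9.6000e-01 -2.7000e-01  6.6766e+02]
 [-1.0000e+00 -6.0000e-02 -2.0000e-02  9.3820e+01]
 [ 0.0000e+00  2.7000e-01 -9.6000e-01  5.5731e+02]
 [ 0.0000e+00  0.0000e+00  0.0000e+00  1.0000e+00]]
[0.004, 0.015, 0.001, 1.737, -4.332, 5.731] dist 296.0
[0.004, 0.015, 0.001, 1.742, -4.333, 8.831] dist 400.0
```

View pics/w1.png

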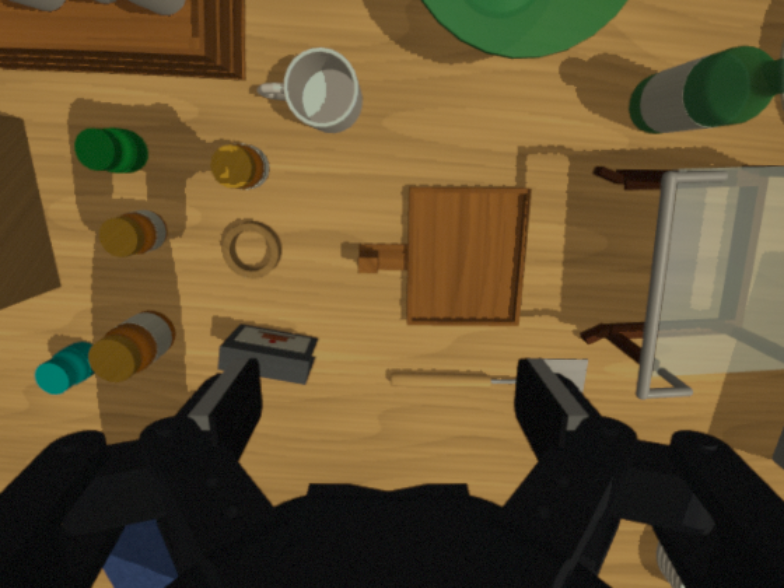

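Wrist view at 1.4x: jar caps at (233,167) and (121,236), tray rim corners (411,185), (530,188), (519,325) and (407,322). The rail runs from (672,177) to (644,394), and the top of the sign is about (222,345)-(308,383).

```bash
python3 - <<'E'
from h import *
c,W=pickle.load(open("w1.pkl","rb"))
for n,p,z in [("a",(233,167),70),("b",(121,236),70),("railL",(672,177),170),("railR",(644,394),170),("t4",(530,188),18),("t1",(519,325),18),("t3",(411,185),18),("t2",(407,322),18),("grip",(369,266),56),("s1",(222,345),78),("s2",(315,360),78),("s3",(308,383),78),("s4",(220,370),78)]:
    print(n,plane(c,np.array(p)/1.4,z,W)[:2].round(1))
cr=c["img"][225:280,150:232];g=c["img"][165:205,245:300]
o=np.zeros((440,760,3),np.uint8)
x=cv2.resize(cr,None,fx=5,fy=5,interpolation=cv2.INTER_CUBIC);o[:x.shape[0],:x.shape[1]]=x
y=cv2.resize(g,None,fx=6,fy=6,interpolation=cv2.INTER_CUBIC);o[:240,420:750]=y;cv2.imwrite("pics/w1c.png",o)
E
```

```text
a [658.2 263.3]
b [573.4 396.5]
railL [ 679.  -159.5]
railR [ 464.5 -183.9]
t4 [656.5 -83. ]
t1 [477.5 -96.1]
t3 [649.7  63.6]
t2 [471.9  54.4]
grip [553.5 108.1]
s1 [448.9 280. ]
s2 [437.  166.7]
s3 [405.2 174.9]
s4 [415.2 284. ]
```

View pics/w1c.png

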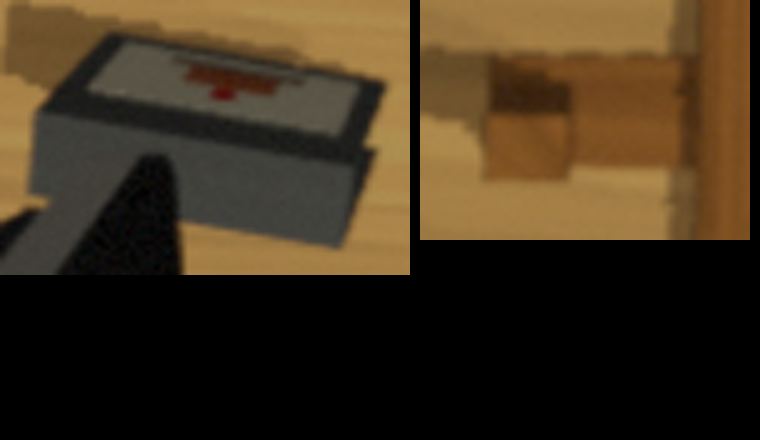

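>>> arm_command(steps=[[0,0,0,1.74,-4.33,5.7,-1],[0,0,0,1.74,-4.33,5.7,-1],[0,0,0,1.74,-4.33,5.7,-1],[0,0,0,1.74,-4.33,5.7,-1],[0,0,0,1.74,-4.33,5.7,-1],[0,0,0,1.74,-4.33,5.7,-1],[0,0,0,1.74,-4.33,5.7,-1],[0,0,0,1.74,-4.33,5.7,-1]])

```text
time: 2.95
position: [657.1, 263.8, 150.8]
tool_rot: [[0.998, 0.064, -0.003], [0.064, -0.998, -0.002], [-0.003, 0.001, -1.0]]
contact_force: [-0.2, -0.9, 0.3]
width: 85.4
gripper_force: 0.0
```

>>> arm_command(steps=[[0,0,0,0.02,-0.02,1.2,-1],[0,0,0,0.02,-0.02,2.2,-1],[0,0,0,0.02,-0.02,3.0,-1],[0,0,0,0.02,-0.02,3.12,-1],[0,0,0,0.02,-0.02,3.12,1],[0,0,0,0.02,-0.02,3.12,1],[0,0,0,0.02,-0.02,3.12,1],[0,0,0,0.02,-0.02,3.12,1],[0,0,0,0.02,-0.02,3.12,1],[0,0,0,0.02,-0.02,3.12,1]], grip_force=35)

```text
time: 3.95
position: [661.6, 266.4, 32.1]
tool_rot: [[0.998, 0.065, 0.007], [0.065, -0.998, 0.001], [0.007, -0.0, -1.0]]
contact_force: [0.1, -1.6, 8.0]
width: 43.4
gripper_force: 34.6
```

```bash
python3 - <<'E'
from h import *
c,W=pickle.load(open("w1.pkl","rb"))
for p in [(35,113),(372,150),(340,247),(30,192)]: print(plane(c,((p[0]+.5)/5-.5+150,(p[1]+.5)/5-.5+225),78,W)[:2].round(1))
print(plane(c,(263,189.5),56,W).round(1))
from go import *
o=get_obs();print(o["time"],o["position"],o["width"],o["gripper_force"],o["contact_force"])
xa=np.array([.066,-.998]);ya=np.array([.998,.066]);C=np.array([562,-14])
pa=C+43*ya-8*xa; pb=C-43*ya-8*xa; print(pa,pb)
R=o["tool_rot"]
go([*o["position"][:2],140],.065);go([*pa,140],.065);go([*pa,33],.065)
E
```

```text
[447.2 283.5]
[441.7 168.5]
[404.1 179. ]
[417.4 286.6]
[554.3 109.1  56. ]
3.95 [661.58522597 266.44807548  32.13559328] 43.364338566541484 34.63051199913025 [ 0.11828408 -1.62984015  7.99759872]
[604.386  -3.178] [518.558  -8.854]
[-0.003, -0.067, 0.003, 0.019, -0.001, -2.697] dist 108.0
[-0.003, -0.067, 0.003, -1.848, 6.632, -2.712] dist 296.0
[-0.003, -0.067, 0.003, -1.867, 6.633, -0.037] dist 276.0
```

```bash
python3 - <<'E'
from h import *
from rig import read_camera,get_obs
o=get_obs();print(o["ft_torque"])
w=read_camera("wrist")["img"];s=read_camera("scene")["img"];t=read_camera("side")["img"]
o=np.zeros((600,800,3),np.uint8)
o[:300,:400]=cv2.resize(w,(400,300))
o[:300,400:]=cv2.resize(s[230:330,250:383],(400,300),interpolation=cv2.INTER_CUBIC)
o[300:,:400]=cv2.resize(t[200:300,150:283],(400,300),interpolation=cv2.INTER_CUBIC)
cv2.imwrite("pics/g1.png",o)
E
```

```text
[-0.22793874  0.09018174 -0.04590888]
```

View pics/g1.png

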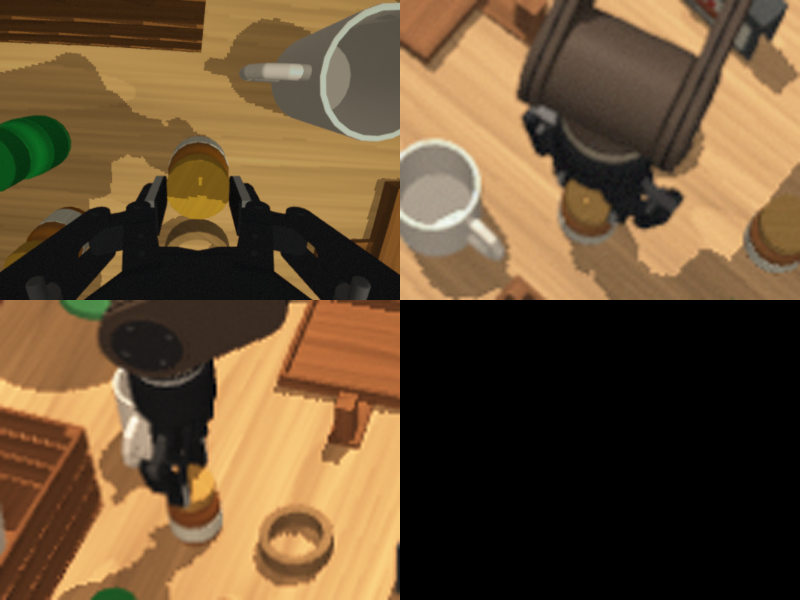

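The jar is between the pads and roughly upright, with its cap at about (198,188) in the wrist panel. The opening is 43 mm where 52 was expected, so I'll check the cap position by ray.

```bash
python3 - <<'E'
from h import *
from rig import read_camera,get_obs
o=get_obs();c=read_camera("wrist");T=np.eye(4);T[:3,:3]=o["tool_rot"];T[:3,3]=o["position"];W=T@c["T_tool_cam"]
print(o["position"],o["width"],o["contact_force"])
h=cv2.cvtColor(c["img"],cv2.COLOR_BGR2HSV);m=cv2.inRange(h,(15,150,90),(30,255,255));m[:190]=0;m[330:]=0;m[:,:220]=0;m[:,340:]=0
k,l,st,ce=cv2.connectedComponentsWithStats(m)
i=1+st[1:,4].argmax();print(st[i],ce[i])
x,y,w,hh=st[i,:4]
for z in(64,70,76):
  print(z,[plane(c,p,z,W)[:2].round(1) for p in((x,y+hh/2),(x+w,y+hh/2),(x+w/2,y+hh),(x+w/2,y))])
# pads: pixel of pad inner edges
for dz in (0,10,19): print(proj(c,[(T@[0,s*22,-dz,1])[:3] for s in(-1,1)],W).round(0).tolist())
for n in("scene","side"):
  s=read_camera(n);h=cv2.cvtColor(s["img"],cv2.COLOR_BGR2HSV)
  u=proj(s,[661,266,0])[0];print(n,u.round(0))
  q=s["img"]
E
```

```text
[661.58966712 266.4256318   32.11741754] 43.4950874264655 [ 0.4344098  -1.91696733  6.72519307]
[ 220  205  104  104 6808] [277.08343126 260.18669213]
64 [array([659.1, 296.5]), array([662.7, 242.6]), array([629.9, 267.7]), array([688.8, 271.3])]
70 [array([661.9, 295.5]), array([665.4, 243.8]), array([634. , 267.8]), array([690.4, 271.3])]
76 [array([664.8, 294.5]), array([668.1, 245. ]), array([638., 268.]), array([692.1, 271.3])]
[[242.0, 235.0], [313.0, 235.0]]
[[241.0, 241.0], [315.0, 241.0]]
[[239.0, 247.0], [317.0, 247.0]]
scene [311. 303.]
side [215. 275.]
```

```bash
python3 - <<'E'
from h import *
from rig import read_camera,get_obs
o=get_obs();c=read_camera("wrist");T=np.eye(4);T[:3,:3]=o["tool_rot"];T[:3,3]=o["position"];W=T@c["T_tool_cam"]
for z in (70,76): print([plane(c,p,z,W)[:2].round(1) for p in((277,263),(235,263),(320,263),(277,307),(277,222))])
i=c["img"][170:340,190:370];i=cv2.resize(i,None,fx=3.3,fy=3.3,interpolation=cv2.INTER_CUBIC);cv2.imwrite("pics/g2.png",i)
E
```

```text
[array([660.6, 267. ]), array([659.2, 288. ]), array([662. , 245.4]), array([635.3, 265.3]), array([682.1, 268.4])]
[array([663.5, 267.2]), array([662.1, 287.3]), array([664.8, 246.5]), array([639.3, 265.6]), array([684.1, 268.5])]
```

View pics/g2.png

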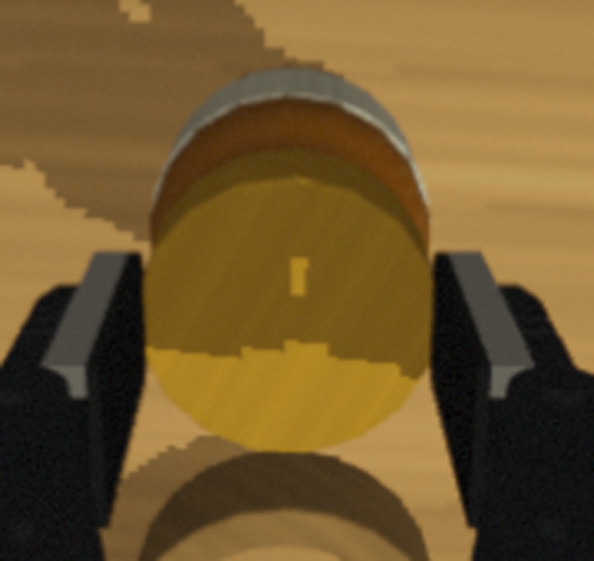

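```bash
python3 - <<'E'
from go import *
o=get_obs();s=(np.array([657.9,264.6,26.]),Rd(.065))
for p in ([657.9,264.6,120],[605.4,-3.2,120],[605.4,-3.2,45],[605.4,-3.2,38]): go(p,.062,start=s)
E
```

```text
[0.0, 0.0, 0.029, 0.0, 0.0, -2.35] dist 94.0
[0.0, 0.0, 0.029, -1.745, 6.596, -2.35] dist 289.0
[0.0, 0.0, 0.029, -1.745, 6.596, -0.475] dist 274.0
[0.0, 0.0, 0.029, -1.745, 6.596, -0.3] dist 273.0
```

>>> arm_command(steps=[[0,0,0,0,0,-0.3,1],[0,0,0,0,0,-1.0,1],[0,0,0,0,0,-1.8,1],[0,0,0,0,0,-2.35,1]], grip_force=50)

```text
time: 4.7
position: [659.8, 266.7, 125.6]
tool_rot: [[0.998, 0.065, 0.004], [0.065, -0.998, 0.001], [0.004, -0.001, -1.0]]
contact_force: [0.1, -0.5, -0.1]
width: 0.0
gripper_force: 0.0
```

```bash
python3 - <<'E'
from h import *
from go import *
from rig import read_camera
o=get_obs();c=read_camera("wrist");T=np.eye(4);T[:3,:3]=o["tool_rot"];T[:3,3]=o["position"];W=T@c["T_tool_cam"]
print(o["position"],o["width"],o["qd"].round(3))
i=np.zeros((420,760,3),np.uint8);i[:,:560]=c["img"];s=read_camera("scene")["img"][240:340,270:370];i[:200,560:]=cv2.resize(s,(200,200));s=read_camera("side")["img"][220:320,165:265];i[200:400,560:]=cv2.resize(s,(200,200))
cv2.imwrite("pics/g3.png",i);pickle.dump((c,W),open("w2.pkl","wb"))
E
```

```text
[659.81719391 266.71536059 125.62769803] 0.03304591509612462 [-0.    -0.208 -0.128 -0.001  0.339 -0.001]
```

View pics/g3.png

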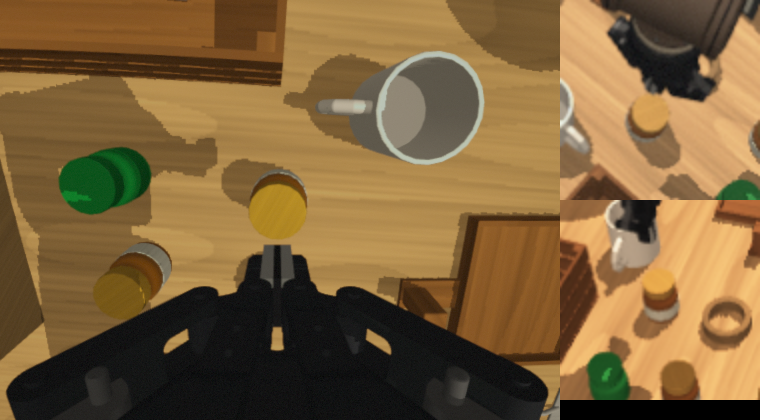

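The jar is still upright, with its cap centre at wrist pixel (278,209). My grasp was too high: it pinched the cap edge and slipped off. That was my last picture, so from here I'll work from masks and numbers.

```bash
cat > look.py <<'E'
from h import *
from rig import read_camera,get_obs
def wrist():
    o=get_obs();c=read_camera("wrist");T=np.eye(4);T[:3,:3]=o["tool_rot"];T[:3,3]=o["position"]
    return c,T@c["T_tool_cam"],o
def cap(c,guess,W=None,z=70):
    """cap top centre: yellow blob nearest the projected guess"""
    u=proj(c,[guess[0],guess[1],z],W)[0]
    h=cv2.cvtColor(c["img"],cv2.COLOR_BGR2HSV);m=cv2.inRange(h,(16,120,90),(30,255,255))
    mm=np.zeros_like(m);cv2.circle(mm,tuple(int(v) for v in u),40 if W is not None else 13,255,-1)
    m=cv2.morphologyEx(m&mm,cv2.MORPH_OPEN,np.ones((3,3)))
    k,l,st,ce=cv2.connectedComponentsWithStats(m)
    i=min(range(1,k),key=lambda i:np.linalg.norm(ce[i]-u)-.05*st[i,4])
    x,y,w,hh=st[i,:4]
    return plane(c,(x+w/2-.5,y+hh/2-.5),z,W)[:2].round(1),plane(c,ce[i],z,W)[:2].round(1),st[i].tolist()
E
python3 - <<'E'
from look import *
from go import *
c,W=pickle.load(open("w2.pkl","rb"));print([plane(c,p,70,W)[:2].round(1) for p in((278,209),(249,209),(307,209))])
c,W,o=wrist();print(o["position"])
for g in((660,266),(572,398)): 
    print(cap(c,g,W))
    for n in("scene","side"): print(n,cap(read_camera(n),g))
E
```

```text
[array([660.4, 266.6]), array([658.9, 289.5]), array([662. , 243.6])]
[660.33023425 266.78153313 125.0784993 ]
(array([659.6, 266.5]), array([656.4, 266.1]), [239, 175, 79, 73, 3992])
scene (array([659.3, 263.6]), array([659.2, 264. ]), [302, 284, 23, 21, 341])
side (array([664. , 261.2]), array([657.6, 262.1]), [200, 250, 25, 19, 289])
(array([574.9, 397.9]), array([572.5, 403.4]), [82, 258, 79, 74, 3469])
scene (array([572.8, 398.9]), array([573. , 399.4]), [369, 294, 20, 21, 324])
side (array([580.7, 396.7]), array([579.2, 395.2]), [211, 294, 21, 23, 373])
```

>>> arm_command(steps=[[0,0,0,0,0,0,-1],[0,0,0,0,0,0,-1],[0,0,0,0,0,0,-1],[0,0,0,0,0,0,-1],[0,0,0,0,0,0,-1],[0,0,0,0,0,0.3,-1],[0,0,0,0,0,1.1,-1],[0,0,0,0,0,2.0,-1],[0,0,0,0,0,2.6,-1],[0,0,0,0,0,2.8,-1],[0,0,0,0,0,2.8,-1]], grip_force=35)

```text
time: 6.2
position: [657.3, 265.8, 7.3]
tool_rot: [[0.998, 0.065, -0.004], [0.065, -0.998, -0.001], [-0.004, 0.001, -1.0]]
contact_force: [-0.4, -0.3, -0.5]
width: 85.6
gripper_force: 0.0
```

>>> arm_command(steps=[[0,0,0,0,0,0,1],[0,0,0,0,0,0,1],[0,0,0,0,0,0,1],[0,0,0,0,0,0,1],[0,0,0,0,0,0,1],[0,0,0,0,0,0,1]], grip_force=35)

```text
time: 6.8
position: [660.4, 266.4, 12.0]
tool_rot: [[0.998, 0.065, 0.004], [0.065, -0.998, 0.001], [0.004, -0.001, -1.0]]
contact_force: [-0.5, -0.7, 5.9]
width: 45.2
gripper_force: 35.7
```

>>> arm_command(steps=[[0,0,0,0,0,-0.2,1],[0,0,0,0,0,-0.5,1],[0,0,0,0,0,-0.8,1],[0,0,0,0,0,-1.0,1],[0,0,0,0,0,-1.0,1]], grip_force=45)

```text
time: 7.3
position: [660.1, 266.6, 52.0]
tool_rot: [[0.998, 0.065, 0.004], [0.065, -0.998, 0.001], [0.004, -0.001, -1.0]]
contact_force: [1.2, 1.0, -1.0]
width: 45.2
gripper_force: 46.1
```

```bash
python3 - <<'E'
from look import *
c,W,o=wrist();print(o["position"],o["width"],o["contact_force"],o["ft_torque"])
print(cap(c,(660,266),W)); print(cap(c,(660,266),W,100)); 
for n in("scene","side"): print(n,cap(read_camera(n),(660,266),None,105))
E
```

```text
[660.10624643 266.56816037  52.04610782] 45.21388118448022 [ 1.24732905  0.98424434 -0.97032355] [ 0.0744112  -0.0271527   0.01311273]
(array([650.2, 265.9]), array([650.6, 266. ]), [240, 239, 77, 47, 2692])
(array([658.2, 266.1]), array([658.6, 266.3]), [240, 239, 79, 72, 4625])
scene (array([667.3, 267.1]), array([668.8, 267.5]), [306, 287, 15, 13, 131])
side (array([642.6, 263. ]), array([644.3, 260.7]), [212, 247, 12, 14, 118])
```

>>> arm_command(steps=[[0,0,0,0,0,-0.4,1],[0,0,0,0,0,-1.0,1],[0,0,0,-0.07,0.25,-1.45,1],[0,0,0,-0.27,1.0,-1.45,1],[0,0,0,-0.52,1.9,-1.45,1],[0,0,0,-0.78,2.9,-1.45,1],[0,0,0,-1.06,3.9,-1.45,1],[0,0,0,-1.33,4.9,-1.45,1],[0,0,0,-1.57,5.8,-1.45,1],[0,0,0,-1.73,6.4,-1.45,1],[0,0,0,-1.8,6.643,-1.45,1],[0,0,0,-1.8,6.643,-1.45,1]])

```text
time: 8.65
position: [604.2, -4.6, 108.2]
tool_rot: [[0.998, 0.063, 0.001], [0.063, -0.998, 0.0], [0.001, 0.0, -1.0]]
contact_force: [0.1, -0.5, -1.6]
width: 45.2
gripper_force: 46.3
```

>>> arm_command(steps=[[0,0,0,0,0,0.3,1],[0,0,0,0,0,1.0,1],[0,0,0,0,0,1.7,1],[0,0,0,0,0,2.05,1],[0,0,0,0,0,2.15,1],[0,0,0,0,0,2.2,1],[0,0,0,0,0,2.2,1]])

```text
time: 9.35
position: [605.2, -3.4, 20.5]
tool_rot: [[0.998, 0.066, 0.002], [0.066, -0.998, -0.0], [0.002, 0.0, -1.0]]
contact_force: [-0.5, -1.2, -1.9]
width: 45.3
gripper_force: 46.3
```

>>> arm_command(steps=[[0,0,0,0,0,0.03,1],[0,0,0,0,0,0.05,1],[0,0,0,0,0,0.06,1],[0,0,0,0,0,0.06,1]])

```text
time: 9.75
position: [604.9, -3.9, 18.2]
tool_rot: [[0.998, 0.065, 0.002], [0.065, -0.998, -0.0], [0.002, 0.0, -1.0]]
contact_force: [-0.9, 0.2, 1.6]
width: 45.1
gripper_force: 46.5
```

>>> arm_command(steps=[[0,0,0,0,0,0,0],[0,0,0,0,0,0,-0.4],[0,0,0,0,0,0,-1],[0,0,0,0,0,0,-1],[0,0,0,0,0,0,-1],[0,0,0,0,0,-0.5,-1],[0,0,0,0,0,-1.5,-1],[0,0,0,0,0,-2.6,-1],[0,0,0,0,0,-2.6,-1]])

```text
time: 10.65
position: [609.2, -4.5, 129.3]
tool_rot: [[0.998, 0.065, 0.014], [0.065, -0.998, -0.003], [0.014, 0.003, -1.0]]
contact_force: [0.3, -0.7, 1.4]
width: 85.4
gripper_force: 0.0
```

```bash
python3 - <<'E'
from look import *
from go import *
c,W,o=wrist();print(o["position"],o["width"],o["contact_force"])
print(cap(c,(605,-4),W,76))
for n in("scene","side"): print(n,cap(read_camera(n),(605,-4),None,76))
go([572,398,122],.062);go([572,398,10],.062)
E
```

```text
[609.17654001  -4.45243129 129.27997272] 85.38268410177889 [ 0.32153137 -0.6704504   1.41352576]
(array([602.4,  -5.3]), array([602.7,  -5.7]), [248, 191, 61, 58, 2741])
scene (array([605.2,  -4.8]), array([604.2,  -4.7]), [241, 206, 17, 17, 241])
side (array([600.4, -16.3]), array([599.3, -12.6]), [256, 190, 16, 18, 166])
[-0.0, 0.002, 0.029, -0.14, -10.071, -0.03] dist 403.0
[-0.0, 0.002, 0.029, -0.139, -10.071, 2.77] dist 418.0
```

>>> arm_command(steps=[[0,0,0,-0.17,-10.08,0,-1],[0,0,0,-0.17,-10.08,0,-1],[0,0,0,-0.17,-10.08,0,-1],[0,0,0,-0.17,-10.08,0,-1],[0,0,0,-0.17,-10.08,0,-1],[0,0,0,-0.17,-10.08,0,-1],[0,0,0,-0.17,-10.08,0,-1],[0,0,0,-0.17,-10.08,0,-1],[0,0,0,-0.17,-10.08,0,-1],[0,0,0,-0.17,-10.08,0,-1],[0,0,0,-0.17,-10.08,0,-1],[0,0,0,-0.17,-10.08,0,-1]])

```text
time: 12.0
position: [571.2, 396.4, 120.1]
tool_rot: [[0.998, 0.063, -0.001], [0.063, -0.998, -0.001], [-0.001, 0.001, -1.0]]
contact_force: [0.7, 0.5, 1.2]
width: 85.3
gripper_force: 0.0
```

```bash
python3 - <<'E'
from look import *
from go import *
c,W,o=wrist();print(o["position"],o["width"],np.abs(o["qd"]).max())
print(cap(c,(572,398),W))
go([572,398,10],.062)
E
```

```text
[571.1834255  396.44631823 120.12333335] 85.27770782731828 0.009581823099043481
(array([568.5, 398.3]), array([568.6, 398. ]), [236, 180, 79, 70, 4372])
[0.007, 0.007, 0.009, 0.018, -0.039, 2.764] dist 111.0
```

>>> arm_command(steps=[[0,0,0,-0.02,-0.04,0.5,-1],[0,0,0,-0.02,-0.04,1.5,-1],[0,0,0,-0.02,-0.04,2.4,-1],[0,0,0,-0.02,-0.04,2.76,-1],[0,0,0,-0.02,-0.04,2.76,-1],[0,0,0,-0.02,-0.04,2.76,1],[0,0,0,-0.02,-0.04,2.76,1],[0,0,0,-0.02,-0.04,2.76,1],[0,0,0,-0.02,-0.04,2.76,1],[0,0,0,-0.02,-0.04,2.76,1],[0,0,0,-0.02,-0.04,2.76,1],[0,0,0,-0.02,-0.04,2.76,1]], grip_force=45)

```text
time: 13.25
position: [572.3, 400.6, 13.9]
tool_rot: [[0.998, 0.065, 0.005], [0.065, -0.998, 0.002], [0.005, -0.002, -1.0]]
contact_force: [-0.2, -0.4, 6.7]
width: 45.0
gripper_force: 46.4
```

```bash
python3 - <<'E'
from look import *
from go import *
c,W,o=wrist();print(o["position"],o["width"],o["contact_force"],o["gripper_force"])
print(cap(c,(571,398),W))
xa=np.array([.062,-.998]);ya=np.array([.998,.062]);p=np.array([604.7,-4.5])-88*ya;print(p)
P=o["position"]
for z in (105,20.5): go([*p,z],.062)
E
```

```text
[572.31021092 400.57367794  13.86750638] 45.008707045317635 [-0.19807056 -0.38685828  6.65643501] 46.436553597450256
(array([571.1, 398.3]), array([571.1, 398.3]), [244, 243, 79, 79, 5021])
[516.876  -9.956]
[-0.014, -0.048, 0.03, -2.04, 10.147, -2.304] dist 424.0
[-0.014, -0.048, 0.03, -2.05, 10.151, -0.191] dist 414.0
```

>>> arm_command(steps=[[0,0,0,0,0,-0.2,1],[0,0,0,0,0,-0.7,1],[0,0,0,0,0,-1.4,1],[0,0,0,-0.04,0.2,-2.1,1],[0,0,0,-0.18,0.9,-2.3,1],[0,0,0,-0.36,1.8,-2.3,1],[0,0,0,-0.58,2.85,-2.3,1],[0,0,0,-0.79,3.9,-2.3,1],[0,0,0,-1.0,4.95,-2.3,1],[0,0,0,-1.21,6.0,-2.3,1],[0,0,0,-1.42,7.0,-2.3,1],[0,0,0,-1.62,8.0,-2.3,1]])

```text
time: 14.5
position: [525.3, 74.9, 102.6]
tool_rot: [[0.998, 0.065, -0.0], [0.065, -0.998, 0.0], [-0.0, -0.0, -1.0]]
contact_force: [0.5, -0.1, -1.3]
width: 45.0
gripper_force: 46.3
```

>>> arm_command(steps=[[0,0,0,-0.2,1.0,0,1],[0,0,0,-0.36,1.75,0,1],[0,0,0,-0.43,2.15,0,1],[0,0,0,-0.43,2.15,0,1],[0,0,0,-0.43,2.15,0.4,1],[0,0,0,-0.43,2.15,1.2,1],[0,0,0,-0.43,2.15,1.8,1],[0,0,0,-0.43,2.15,2.05,1],[0,0,0,-0.43,2.15,2.05,1],[0,0,0,-0.43,2.15,2.05,1]])

```text
time: 15.5
position: [515.3, -10.1, 21.3]
tool_rot: [[0.998, 0.066, 0.001], [0.066, -0.998, -0.0], [0.001, 0.0, -1.0]]
contact_force: [-0.4, -0.2, -1.8]
width: 44.9
gripper_force: 46.5
```

>>> arm_command(steps=[[0,0,0,0,0,0.03,1],[0,0,0,0,0,0.04,1],[0,0,0,0,0,0.05,1],[0,0,0,0,0,0.05,1]])

```text
time: 15.9
position: [515.4, -10.4, 19.9]
tool_rot: [[0.998, 0.065, 0.001], [0.065, -0.998, 0.001], [0.001, -0.0, -1.0]]
contact_force: [-2.2, 2.1, 4.9]
width: 45.2
gripper_force: 47.2
```

>>> arm_command(steps=[[0,0,0,0,0,0,0],[0,0,0,0,0,0,-0.4],[0,0,0,0,0,0,-1],[0,0,0,0,0,0,-1],[0,0,0,0,0,0,-1],[0,0,0,0,0,-0.5,-1],[0,0,0,0,0,-1.5,-1],[0,0,0,0,0,-2.7,-1],[0,0,0,0,0,-3.2,-1],[0,0,0,0,0,-3.2,-1],[0,0,0,0,0,-3.2,-1]])

```text
time: 17.0
position: [514.5, -10.7, 146.3]
tool_rot: [[0.998, 0.065, 0.0], [0.065, -0.998, -0.0], [0.0, 0.0, -1.0]]
contact_force: [-0.0, 0.7, -0.9]
width: 85.5
gripper_force: 0.0
```

```bash
python3 - <<'E'
from look import *
from go import *
c,W,o=wrist();print(o["position"],o["width"],o["contact_force"],o["joint_positions"].round(2))
for g in((605,-4),(515.5,-10)):
    print(cap(c,g,W,76),[cap(read_camera(n),g,None,76)[:2] for n in("scene","side")])
G=np.array([554.5,109.5,42]);R=Rd(1.633,-.75);z=R[:,2];print(R.round(2))
s=go(G+22*z-100*z,1.633,-.75)
go(G+22*z,1.633,-.75,s)
E
```

```text
[514.54680142 -10.6922396  146.34543989] 85.46873596332652 [-0.018541    0.65530212 -0.91373463] [-0.22 -0.02  2.01 -0.    1.15  1.29]
(array([602.5,  -5.5]), array([602.4,  -5.5]), [248, 61, 62, 66, 3187]) [(array([605.2,  -4.8]), array([604.3,  -4.5])), (array([601.3,  -3.7]), array([601.8,  -3.7]))]
(array([510.2, -10. ]), array([510.4, -10.8]), [248, 177, 58, 66, 3022]) [(array([514.5, -11. ]), array([515.4,  -9.6])), (array([513.9,  -4.7]), array([513.8,  -7.4]))]
[[-0.05  1.    0.04]
 [ 0.73  0.06 -0.68]
 [-0.68  0.   -0.73]]
[-5.619, -5.59, -14.191, 1.221, -4.255, 1.143] dist 183.0
[0.0, 0.0, 0.0, 0.0, -0.0, 2.5] dist 100.0
```

>>> arm_command(steps=[[0,0,0,1.22,-4.25,0,-1],[0,0,0,1.22,-4.25,0,-1],[0,0,-1.2,1.22,-4.25,0,-1],[-0.5,-0.5,-2.6,1.22,-4.25,0,-1],[-5.62,-5.59,-14.19,1.22,-4.25,0,-1],[-5.62,-5.59,-14.19,1.22,-4.25,0,-1],[-5.62,-5.59,-14.19,1.22,-4.25,0,-1],[-5.62,-5.59,-14.19,1.22,-4.25,0,-1],[-5.62,-5.59,-14.19,1.22,-4.25,0,-1],[-5.62,-5.59,-14.19,1.22,-4.25,0,-1],[-5.62,-5.59,-14.19,1.22,-4.25,0,-1],[-5.62,-5.59,-14.19,1.22,-4.25,0,-1]])

```text
time: 18.45
position: [552.4, 162.2, 145.5]
tool_rot: [[0.158, 0.987, -0.031], [0.781, -0.144, -0.607], [-0.604, 0.071, -0.794]]
contact_force: [-0.5, 0.1, -0.1]
width: 85.4
gripper_force: 0.0
```

```bash
python3 - <<'E'
from go import *
o=get_obs();print(o["position"],o["joint_positions"].round(2),o["tool_rot"].round(2).tolist())
G=np.array([554.5,109.5,42]);R=Rd(1.633,-.75);z=R[:,2]
s=go(G+22*z-100*z,1.633,-.75)
E
```

```text
[552.37404431 162.15831755 145.52219963] [ 0.38  0.34  1.71 -0.59  1.42  0.74] [[0.16, 0.99, -0.03], [0.78, -0.14, -0.61], [-0.6, 0.07, -0.79]]
[-0.756, -0.876, -1.951, 0.705, -0.113, 0.917] dist 46.0
```

>>> arm_command(steps=[[-0.756,-0.876,-1.951,0.7,-0.113,0.917,-1],[-0.756,-0.876,-1.951,0.7,-0.113,0.917,-1],[-0.756,-0.876,-1.951,0.7,-0.113,0.917,-1],[-0.756,-0.876,-1.951,0.7,-0.113,0.917,-1]])

```text
time: 18.85
position: [551.7, 162.6, 100.2]
tool_rot: [[-0.038, 0.998, 0.041], [0.733, 0.056, -0.678], [-0.679, 0.004, -0.734]]
contact_force: [0.3, 0.4, 1.1]
width: 85.5
gripper_force: 0.0
```

```bash
python3 - <<'E'
from go import *
from look import *
c,W,o=wrist();print(o["position"],o["joint_positions"].round(2),o["tool_rot"].round(2).tolist())
G=np.array([554.5,109.5,42]);R=Rd(1.633,-.75);z=R[:,2]
s=go(G+22*z,1.633,-.75)
# grip top check: project expected grip box top corners and measure brown blob column extents
P=[(554.5+a*.062*0+b, 109.5+a,56) for a in(-12,12) for b in(-10,10)]
u=proj(c,P,W);print(u.round(0).tolist())
x0,y0=u.mean(0).astype(int)
h=cv2.cvtColor(c["img"],cv2.COLOR_BGR2HSV)
for r in range(y0-30,y0+31,10): print(r,[tuple(int(v) for v in h[r,x]) for x in range(x0-50,x0+51,10) ] if 0<=r<420 else "")
E
```

```text
[551.6525255  162.6324374  100.21406587] [ 0.42  0.41  1.76 -0.71  1.36  0.66] [[-0.04, 1.0, 0.04], [0.73, 0.06, -0.68], [-0.68, 0.0, -0.73]]
[0.001, -0.035, -0.088, 0.028, -0.032, 2.54] dist 102.0
[[265.0, 223.0], [288.0, 223.0], [266.0, 208.0], [291.0, 209.0]]
185 [(18, 144, 163), (18, 147, 163), (18, 143, 162), (18, 143, 173), (15, 178, 86), (14, 182, 91), (14, 179, 87), (18, 143, 159), (18, 144, 158), (18, 143, 170), (18, 144, 172)]
195 [(15, 173, 96), (15, 178, 93), (15, 182, 94), (15, 180, 95), (14, 177, 88), (15, 191, 91), (15, 185, 88), (15, 183, 92), (14, 184, 93), (15, 186, 92), (15, 190, 90)]
205 [(15, 184, 86), (14, 181, 86), (16, 195, 85), (14, 182, 84), (14, 180, 88), (14, 182, 94), (14, 180, 88), (14, 185, 80), (14, 185, 80), (15, 203, 79), (15, 183, 82)]
215 [(14, 180, 78), (14, 185, 69), (13, 171, 73), (14, 186, 70), (15, 185, 121), (15, 179, 131), (15, 187, 117), (15, 182, 122), (15, 199, 73), (14, 203, 73), (14, 180, 75)]
225 [(14, 209, 77), (18, 70, 113), (14, 171, 82), (16, 236, 66), (16, 195, 118), (15, 188, 121), (15, 187, 123), (14, 226, 71), (18, 73, 109), (20, 70, 113), (14, 226, 71)]
235 [(23, 50, 123), (23, 51, 126), (23, 52, 123), (23, 53, 111), (15, 183, 121), (15, 190, 121), (15, 187, 123), (23, 48, 117), (23, 51, 125), (22, 52, 128), (23, 51, 116)]
245 [(14, 205, 82), (15, 224, 83), (15, 195, 81), (23, 54, 108), (15, 190, 122), (15, 187, 123), (15, 189, 123), (17, 86, 98), (16, 215, 83), (16, 224, 83), (15, 166, 83)]
```

>>> arm_command(steps=[[0,0,-0.09,0.03,-0.03,0.8,-1],[0,0,-0.09,0.03,-0.03,1.7,-1],[0,0,-0.09,0.03,-0.03,2.35,-1],[0,0,-0.09,0.03,-0.03,2.5,-1],[0,0,-0.09,0.03,-0.03,2.5,-1],[0,0,-0.09,0.03,-0.03,2.5,1],[0,0,-0.09,0.03,-0.03,2.5,1],[0,0,-0.09,0.03,-0.03,2.5,1],[0,0,-0.09,0.03,-0.03,2.5,1],[0,0,-0.09,0.03,-0.03,2.5,1],[0,0,-0.09,0.03,-0.03,2.5,1],[0,0,-0.09,0.03,-0.03,2.5,1]], grip_force=60)

```text
time: 20.1
position: [555.0, 96.3, 27.0]
tool_rot: [[-0.048, 0.998, 0.043], [0.732, 0.064, -0.678], [-0.679, -0.001, -0.734]]
contact_force: [-0.5, 4.1, 3.9]
width: 14.3
gripper_force: 58.6
```

```bash
python3 - <<'E'
from go import *
from look import *
o=get_obs();print(o["position"],o["width"],o["contact_force"],o["joint_positions"].round(2))
for g in((605,-4),(515.5,-10)): print([cap(read_camera(n),g,None,76)[:2] for n in("scene","side")])
E
```

```text
[554.98313117  96.26217456  26.98541842] 14.272692358577205 [-0.49092786  4.07877857  3.94793854] [ 0.32  0.46  1.85 -0.78  1.2   0.7 ]
[(array([604.3,  -3.8]), array([603.6,  -4.4])), (array([641.1, -33.6]), array([641.1, -33.6]))]Traceback (most recent call last):
  File "<stdin>", line 4, in <module>
  File "look.py", line 13, in cap
    i=min(range(1,k),key=lambda i:np.linalg.norm(ce[i]-u)-.05*st[i,4])
ValueError: min() iterable argument is empty
```

```bash
python3 - <<'E'
from go import *
o=get_obs();P=o["position"];s=(P,o["tool_rot"])
a=go(P+[-6.3,-80.3,0],1.684,-.75,s)
go(a[0]+np.array([.113,-.9936,0])*40,1.684,-.75,a)
E
```

```text
[-0.323, -0.034, -0.337, -1.463, -0.286, 1.354] dist 81.0
[0.0, 0.0, 0.0, -0.732, 0.0, 0.682] dist 40.0
```

>>> arm_command(steps=[[-0.03,0,-0.03,-0.1,-0.02,0.09,1],[-0.065,0,-0.07,-0.29,-0.06,0.27,1],[-0.11,-0.01,-0.11,-0.48,-0.09,0.45,1],[-0.15,-0.01,-0.16,-0.69,-0.13,0.64,1],[-0.2,-0.02,-0.21,-0.89,-0.17,0.825,1],[-0.24,-0.02,-0.25,-1.1,-0.21,1.015,1],[-0.28,-0.03,-0.3,-1.29,-0.25,1.19,1],[-0.31,-0.03,-0.32,-1.41,-0.27,1.3,1],[-0.323,-0.034,-0.337,-1.463,-0.286,1.354,1],[-0.323,-0.034,-0.337,-1.463,-0.286,1.354,1]])

```text
time: 21.3
position: [549.3, 15.9, 27.0]
tool_rot: [[-0.083, 0.993, 0.079], [0.727, 0.114, -0.677], [-0.681, 0.001, -0.732]]
contact_force: [-0.5, 5.7, 5.4]
width: 14.0
gripper_force: 59.6
```

```bash
python3 - <<'E'
from go import *
from look import *
o=get_obs();print(o["position"],o["width"],o["contact_force"],o["tool_rot"][:,1].round(3))
S=np.array([585.5,-298.7]);X=np.array([.113,-.9936]);Y=np.array([.9936,.113])
# tray expected at stand (-205,0); jars in tray coordinates
for n in("scene","side"):
    c=read_camera(n);h=cv2.cvtColor(c["img"],cv2.COLOR_BGR2HSV);m=cv2.inRange(h,(16,120,110),(30,255,255))
    for y in(43,-45):
        g=S-213*X+y*Y
        try: print(n,g.round(0),cap(c,g,None,76))
        except Exception as e: print(n,"none",proj(c,[*g,76]))
    # tray rim edge lateral: sample brown red saturation along stand-y line at rim height through tray x=60
    for tx in(70,):
        q=[(*(S+(-205+tx)*X+v*Y),18) for v in range(-110,111,2)]
        u=proj(c,q).round().astype(int);print(n,[int(c["img"][b,a,0]) for a,b in u])
E
```

```text
[549.26371871  15.89889518  27.02881959] 13.956444804764777 [-0.48275045  5.66184822  5.43747709] [0.993 0.114 0.001]
scene [604. -82.] (array([605.9, -80.2]), array([605.5, -80. ]), [221, 190, 17, 17, 236])
scene [517. -92.] (array([519.1, -92.9]), array([517.5, -92.6]), [240, 167, 16, 18, 236])
scene [121, 123, 113, 99, 74, 73, 73, 96, 96, 87, 96, 96, 41, 41, 31, 31, 32, 36, 36, 33, 33, 31, 33, 28, 32, 33, 33, 33, 33, 32, 29, 34, 30, 30, 35, 35, 34, 34, 34, 28, 28, 34, 34, 35, 35, 31, 30, 31, 27, 29, 29, 33, 33, 29, 29, 33, 34, 34, 31, 31, 32, 32, 31, 31, 29, 37, 32, 40, 29, 36, 31, 31, 36, 36, 40, 40, 36, 35, 33, 31, 31, 38, 38, 34, 34, 42, 42, 40, 40, 32, 34, 32, 36, 34, 40, 41, 39, 38, 38, 34, 34, 39, 39, 64, 64, 69, 69, 68, 73, 69, 67]
side [604. -82.] (array([614.1, -89. ]), array([615. , -90.1]), [263, 181, 8, 6, 33])
side none [[294.51289239 188.75342473]]
side [30, 30, 31, 31, 32, 32, 30, 30, 30, 30, 31, 31, 31, 31, 31, 30, 32, 30, 30, 30, 30, 30, 31, 31, 31, 31, 31, 31, 31, 32, 31, 33, 33, 33, 33, 35, 35, 34, 34, 34, 34, 34, 36, 36, 35, 35, 35, 36, 36, 37, 37, 36, 36, 38, 38, 37, 102, 102, 31, 31, 22, 22, 22, 22, 33, 47, 47, 49, 49, 50, 50, 48, 20, 31, 31, 44, 42, 42, 40, 40, 43, 43, 54, 54, 72, 72, 74, 74, 74, 75, 75, 74, 74, 53, 53, 33, 33, 27, 28, 28, 34, 34, 48, 48, 57, 57, 36, 36, 18, 18, 18]
```

```bash
python3 - <<'E'
from look import *
S=np.array([585.5,-298.7]);X=np.array([.113,-.9936]);Y=np.array([.9936,.113])
c=read_camera("scene");h=cv2.cvtColor(c["img"],cv2.COLOR_BGR2HSV)
b=c["img"][:,:,0].astype(np.float32)
for tx in(-65,-40,-15,10,35,55,68):
    v=np.arange(-104,-70,1.);q=[(*(S+(-205+tx)*X+k*Y),18) for k in v]
    u=proj(c,q).astype(np.float32);s=cv2.remap(b,u[:,0].reshape(1,-1),u[:,1].reshape(1,-1),cv2.INTER_LINEAR)[0]
    v2=np.arange(70,104,1.);q=[(*(S+(-205+tx)*X+k*Y),18) for k in v2]
    u=proj(c,q).astype(np.float32);s2=cv2.remap(b,u[:,0].reshape(1,-1),u[:,1].reshape(1,-1),cv2.INTER_LINEAR)[0]
    i=np.abs(np.diff(cv2.blur(s,(3,1)).ravel())).argmax();j=np.abs(np.diff(cv2.blur(s2,(3,1)).ravel())).argmax()
    print(tx,v[i]+.5,v2[j]+.5,s[::3].round().astype(int).tolist(),s2[::3].round().astype(int).tolist())
E
```

```text
-65 -89.5 96.5 [116, 116, 114, 112, 101, 72, 60, 53, 44, 51, 62, 66] [62, 67, 68, 72, 70, 66, 59, 39, 43, 72, 101, 109]
-40 -88.5 97.5 [118, 118, 119, 118, 108, 79, 58, 44, 34, 46, 60, 66] [40, 41, 44, 43, 55, 63, 57, 44, 40, 69, 100, 109]
-15 -88.5 70.5 [121, 120, 121, 121, 116, 87, 59, 44, 36, 45, 54, 55] [49, 37, 46, 54, 56, 58, 55, 46, 39, 50, 64, 67]
10 -94.5 99.5 [121, 123, 117, 106, 95, 92, 93, 95, 96, 96, 97, 97] [68, 68, 68, 68, 69, 65, 56, 46, 34, 52, 84, 110]
35 -95.5 98.5 [122, 121, 119, 114, 106, 98, 96, 100, 97, 97, 97, 98] [67, 68, 66, 67, 67, 64, 62, 52, 40, 48, 81, 107]
55 -86.5 97.5 [121, 120, 119, 119, 122, 111, 78, 44, 36, 38, 41, 41] [39, 37, 36, 36, 38, 42, 53, 56, 42, 45, 61, 68]
68 -87.5 95.5 [108, 91, 81, 92, 115, 95, 58, 37, 34, 30, 30, 32] [32, 29, 32, 32, 35, 36, 33, 32, 40, 55, 66, 69]
```

>>> arm_command(steps=[[0.06,0,0.06,-0.07,-0.01,0.065,1],[0.117,0,0.126,-0.22,-0.012,0.205,1],[0.117,0,0.126,-0.42,-0.012,0.39,1],[0.117,0,0.126,-0.62,-0.012,0.58,1],[0.117,0,0.126,-0.82,-0.012,0.765,1],[0.117,0,0.126,-1.02,-0.012,0.95,1],[0.117,0,0.126,-1.22,-0.012,1.137,1],[0.117,0,0.126,-1.42,-0.012,1.323,1],[0.117,0,0.126,-1.6,-0.012,1.49,1],[0.117,0,0.126,-1.72,-0.012,1.603,1],[0.117,0,0.126,-1.76,-0.012,1.64,1],[0.117,0,0.126,-1.76,-0.012,1.64,1]])

```text
time: 22.65
position: [559.4, -79.9, 27.0]
tool_rot: [[-0.07, 0.995, 0.066], [0.728, 0.096, -0.678], [-0.682, 0.001, -0.732]]
contact_force: [0.1, 5.1, 5.6]
width: 14.2
gripper_force: 59.9
```

```bash
python3 - <<'E'
from look import *
o=get_obs();print(o["position"],o["width"],o["contact_force"],o["ft_torque"])
S=np.array([585.5,-298.7]);X=np.array([.113,-.9936]);Y=np.array([.9936,.113])
g=np.array([547.8,29.1]);p=o["position"][:2]+[-1.5,13.2]
print("grip stand xy",(p-S)@X,(p-S)@Y)
for n in("scene","side"):
    c=read_camera(n)
    for y in(43,-45):
        q=S+((p-S)@X+125-8)*X+y*Y
        try: r=cap(c,q,None,76);print(n,q.round(0),r)
        except Exception: print(n,"none")
E
```

```text
[559.40150554 -79.90074892  27.00593371] 14.187354558827211 [0.05157386 5.10112214 5.55303243] [ 0.51630152 -0.02535231  0.09952661]
grip stand xy -233.63308574251482 -1.2059487215423097
scene [ 615. -178.] (array([ 612.1, -177.6]), array([ 611.9, -176.7]), [195, 172, 17, 16, 217])
scene [ 528. -188.] (array([ 527.5, -185.2]), array([ 526.3, -185.8]), [215, 152, 16, 16, 207])
side [ 615. -178.] (array([ 629.9, -241.1]), array([ 629.9, -241.1]), [272, 155, 8, 3, 24])
side none
```

>>> arm_command(steps=[[0,0,0,-0.07,0,0.065,1],[0,0,0,-0.22,0.005,0.205,1],[0,0,0,-0.42,0.01,0.39,1],[0,0,0,-0.62,0.015,0.58,1],[0,0,0,-0.82,0.02,0.765,1],[0,0,0,-1.02,0.025,0.95,1],[0,0,0,-1.22,0.03,1.137,1],[0,0,0,-1.42,0.035,1.323,1],[0,0,0,-1.6,0.04,1.49,1],[0,0,0,-1.75,0.043,1.63,1],[0,0,0,-1.83,0.045,1.705,1],[0,0,0,-1.83,0.045,1.705,1]])

```text
time: 23.95
position: [570.5, -179.6, 27.0]
tool_rot: [[-0.07, 0.995, 0.066], [0.728, 0.096, -0.679], [-0.682, 0.0, -0.731]]
contact_force: [1.1, 5.5, 4.4]
width: 14.2
gripper_force: 59.6
```

>>> arm_command(steps=[[0,0,0,-0.037,0.001,0.034,1],[0,0,0,-0.073,0.002,0.068,1],[0,0,0,-0.11,0.003,0.102,1],[0,0,0,-0.146,0.003,0.136,1],[0,0,0,-0.183,0.004,0.17,1],[0,0,0,-0.183,0.004,0.17,1]])

```text
time: 24.55
position: [571.5, -187.5, 26.9]
tool_rot: [[-0.069, 0.995, 0.066], [0.73, 0.096, -0.677], [-0.68, 0.001, -0.733]]
contact_force: [-2.0, 14.9, 9.7]
width: 13.8
gripper_force: 63.6
```

>>> arm_command(steps=[[0,0,0,-0.037,0.001,0.034,1],[0,0,0,-0.073,0.002,0.068,1],[0,0,0,-0.073,0.002,0.068,1],[0,0,0,-0.073,0.002,0.068,1]])

```text
time: 24.95
position: [571.6, -187.8, 26.7]
tool_rot: [[-0.069, 0.995, 0.067], [0.732, 0.096, -0.674], [-0.678, 0.003, -0.735]]
contact_force: [-8.3, 32.7, 18.9]
width: 14.4
gripper_force: 69.7
```

```bash
python3 - <<'E'
from look import *
o=get_obs();print(o["position"],o["width"],o["contact_force"],o["ft_torque"])
S=np.array([585.5,-298.7]);X=np.array([.113,-.9936]);Y=np.array([.9936,.113])
for n in("scene","side"):
    c=read_camera(n)
    for y in(43,-45):
        q=S-7*X+y*Y
        try: r=cap(c,q,None,76);print(n,q.round(0),r,((r[0]-S)@X).round(1))
        except Exception: print(n,"none")
E
```

```text
[ 571.63195711 -187.83931962   26.67121613] 14.403056564603355 [-8.33498333 32.74183286 18.93930258] [ 2.23235472  0.84240064 -0.57460085]
scene none
scene none
side none
side none
```

```bash
python3 - <<'E'
from look import *
S=np.array([585.5,-298.7]);X=np.array([.113,-.9936]);Y=np.array([.9936,.113])
for n in("scene","side"):
  c=read_camera(n);b=c["img"].astype(np.float32)
  for y in(-75,-60,-45,45,60,75):
    v=np.arange(-110,-45,2.);u=proj(c,[(*(S+k*X+y*Y),18) for k in v]).astype(np.float32)
    s=cv2.remap(b,u[:,0].reshape(1,-1),u[:,1].reshape(1,-1),cv2.INTER_LINEAR)[0]
    print(n,y,s[:,0].round().astype(int).tolist())
    if y in(-60,60):print("   R",s[:,2].round().astype(int).tolist())
E
```

```text
scene -75 [76, 79, 77, 76, 75, 76, 76, 75, 75, 75, 74, 72, 62, 48, 37, 31, 32, 35, 37, 38, 40, 42, 42, 43, 43, 43, 43, 44, 43, 46, 58, 77, 99]
scene -60 [76, 75, 76, 77, 75, 74, 73, 73, 75, 76, 76, 75, 67, 53, 42, 36, 33, 33, 37, 41, 42, 43, 44, 43, 43, 42, 41, 41, 41, 46, 57, 75, 98]
   R [146, 145, 145, 146, 145, 144, 144, 143, 144, 144, 145, 143, 131, 110, 93, 82, 78, 80, 89, 95, 98, 101, 102, 102, 101, 101, 101, 101, 101, 98, 95, 100, 118]
scene -45 [87, 79, 75, 75, 75, 74, 73, 73, 73, 74, 75, 72, 62, 50, 38, 32, 32, 33, 35, 38, 40, 41, 43, 43, 42, 41, 39, 41, 43, 46, 55, 74, 96]
scene 45 [70, 72, 74, 71, 71, 72, 70, 71, 72, 72, 72, 70, 66, 54, 43, 36, 33, 31, 32, 36, 39, 41, 43, 42, 41, 42, 41, 41, 42, 45, 55, 76, 95]
scene 60 [70, 71, 72, 71, 71, 71, 72, 70, 70, 71, 71, 70, 65, 56, 45, 36, 34, 32, 35, 36, 37, 41, 44, 44, 42, 40, 42, 44, 43, 42, 44, 50, 56]
   R [135, 137, 137, 136, 136, 135, 136, 136, 135, 135, 135, 134, 127, 114, 97, 83, 78, 75, 82, 87, 92, 99, 103, 106, 104, 103, 102, 102, 100, 98, 96, 95, 98]
scene 75 [70, 72, 70, 69, 69, 69, 69, 69, 70, 72, 71, 71, 67, 57, 
[... 512 characters left out ...]
de -45 [59, 59, 58, 48, 38, 30, 30, 29, 28, 25, 22, 22, 22, 22, 22, 22, 22, 22, 21, 21, 22, 22, 23, 26, 28, 30, 34, 38, 40, 40, 40, 37, 31]
side 45 [34, 34, 34, 34, 35, 35, 35, 35, 35, 36, 37, 37, 36, 36, 37, 37, 37, 38, 38, 38, 39, 40, 40, 39, 39, 39, 39, 40, 40, 40, 40, 40, 39]
side 60 [32, 32, 31, 31, 32, 32, 33, 33, 32, 32, 32, 33, 33, 33, 33, 34, 34, 34, 35, 36, 37, 36, 35, 34, 35, 35, 35, 36, 36, 37, 37, 37, 37]
   R [56, 56, 56, 56, 57, 57, 58, 58, 58, 58, 58, 59, 59, 60, 60, 60, 60, 60, 61, 62, 63, 63, 63, 63, 63, 63, 62, 63, 64, 65, 65, 65, 64]
side 75 [47, 42, 37, 32, 28, 27, 27, 28, 28, 29, 29, 29, 29, 29, 29, 30, 31, 31, 32, 32, 32, 31, 31, 32, 32, 32, 33, 34, 34, 34, 34, 34, 34]
```

>>> arm_command(steps=[[-0.1,0,-0.11,0,0,0,1],[-0.13,0,-0.14,0,0,0,1],[0,0,0,0,0,0,1],[0.1,0,0.11,0,0,0,1],[0.13,0,0.14,0,0,0,1],[0,0,0,0,0,0,1],[0,0,0,0,0,0,1]])

```text
time: 25.85
position: [571.6, -187.9, 26.7]
tool_rot: [[-0.07, 0.995, 0.068], [0.732, 0.097, -0.674], [-0.678, 0.003, -0.735]]
contact_force: [-8.3, 32.5, 18.2]
width: 13.8
gripper_force: 69.6
```

>>> arm_command(steps=[[0,0,0,0.04,0,-0.037,1],[0,0,0,0.073,0,-0.068,1],[0,0,0,0.073,0,-0.068,1]])

```text
time: 26.15
position: [571.4, -187.6, 26.9]
tool_rot: [[-0.07, 0.995, 0.066], [0.729, 0.096, -0.678], [-0.681, 0.0, -0.732]]
contact_force: [-2.2, 14.7, 9.3]
width: 14.1
gripper_force: 62.5
```

>>> arm_command(steps=[[0,0,0,0,0,0,0.3],[0,0,0,0,0,0,-0.3],[0,0,0,0,0,0,-1],[0,0,0,0,0,0,-1],[0,0,0,0,0,0,-1],[0,0,0,0,0,0,-1],[0,0,0,0,0,-0.5,-1],[0,0,0,0,0,-1.5,-1],[0,0,0,0,0,-2.7,-1],[0,0,0,0,0,-4,-1],[0,0,0,0,0,-4,-1]])

```text
time: 27.25
position: [564.5, -77.3, 150.9]
tool_rot: [[-0.066, 0.995, 0.076], [0.728, 0.1, -0.679], [-0.683, 0.01, -0.731]]
contact_force: [0.8, 0.8, 0.6]
width: 85.5
gripper_force: 0.0
```

```bash
python3 - <<'E'
from go import *
o=get_obs();print(o["position"],o["width"],o["contact_force"])
go([455,225,260],1.66)
E
```

```text
[564.50610195 -77.32209506 150.87078088] 85.45299120788431 [0.84758035 0.75319933 0.64299168]
[0.133, 7.175, 0.061, 3.818, -1.941, -7.329] dist 340.0
```

>>> arm_command(steps=[[0.13,7.175,0.06,3.82,-1.94,-7.33,-1],[0.13,7.175,0.06,3.82,-1.94,-7.33,-1],[0.13,7.175,0.06,3.82,-1.94,-7.33,-1],[0.13,7.175,0.06,3.82,-1.94,-7.33,-1],[0.13,7.175,0.06,3.82,-1.94,-7.33,-1],[0.13,7.175,0.06,3.82,-1.94,-7.33,-1],[0.13,7.175,0.06,3.82,-1.94,-7.33,-1],[0.13,7.175,0.06,3.82,-1.94,-7.33,-1],[0.13,7.175,0.06,3.82,-1.94,-7.33,-1],[0.13,7.175,0.06,3.82,-1.94,-7.33,-1]])

```text
time: 28.25
position: [453.8, 221.3, 252.9]
tool_rot: [[-0.084, 0.996, -0.013], [0.996, 0.084, -0.001], [0.0, -0.013, -1.0]]
contact_force: [-1.0, 0.1, -0.0]
width: 85.5
gripper_force: 0.0
```

```bash
python3 - <<'E'
from look import *
from go import *
c,W,o=wrist();print(o["time"],o["position"],o["width"],o["tool_rot"][:,2].round(3),np.abs(o["qd"]).max().round(3))
pickle.dump((c,W,o),open("w3.pkl","wb"))
P=[(447,283,78),(442,169,78),(404,179,78),(417,286,78)];u=proj(c,P,W);print(u.round(0).tolist())
h=cv2.cvtColor(c["img"],cv2.COLOR_BGR2HSV);m=cv2.inRange(h,(0,0,0),(180,90,110))
k,l,st,ce=cv2.connectedComponentsWithStats(m)
for i in range(1,k):
    if st[i,4]>150: print(st[i].tolist(),ce[i].round(0))
x,y=u.mean(0).astype(int)
for r in range(y-100,y+101,20):
    print(r,[int(h[r,q,2]) for q in range(max(0,x-80),min(560,x+81),8)] if 0<=r<420 else '')
# both static views with jar caps through glass
S=np.array([585.5,-298.7]);X=np.array([.113,-.9936]);Y=np.array([.9936,.113])
for n in("scene","side"):
    c=read_camera(n);hh=cv2.cvtColor(c["img"],cv2.COLOR_BGR2HSV)
    for y in(43,-45):
        v=proj(c,[*(S-7*X+y*Y),76])[0].astype(int);print(n,v,hh[v[1]-12:v[1]+13:6,v[0]-12:v[0]+13:6].reshape(-1,3).tolist())
E
```

```text
28.25 [453.75006106 221.31373998 252.94685987] 85.5377801180393 [-0.013 -0.001 -1.   ] 0.016
[[278.0, 127.0], [266.0, 223.0], [235.0, 213.0], [252.0, 122.0]]
[248, 22, 52, 29, 348] [274.  41.]
[236, 122, 44, 97, 2542] [257. 169.]
[445, 181, 74, 85, 2486] [476. 221.]
[482, 221, 54, 51, 2066] [509. 246.]
[0, 256, 560, 164, 37282] [278. 360.]
[0, 258, 24, 66, 666] [ 10. 289.]
71 [48, 48, 101, 135, 146, 142, 149, 142, 146, 154, 153, 148, 148, 144, 152, 148, 152, 146, 150, 153, 141]
91 [38, 59, 39, 135, 146, 139, 145, 145, 145, 154, 152, 149, 147, 147, 150, 142, 153, 143, 146, 147, 139]
111 [144, 138, 145, 146, 146, 135, 144, 155, 150, 151, 150, 98, 98, 99, 151, 155, 149, 153, 143, 146, 150]
131 [143, 137, 140, 147, 147, 144, 145, 155, 153, 138, 61, 60, 58, 98, 151, 156, 143, 149, 150, 143, 101]
151 [144, 136, 142, 147, 147, 146, 148, 154, 155, 60, 61, 60, 61, 145, 153, 153, 149, 144, 146, 139, 118]
171 [146, 138, 138, 150, 147, 151, 150, 154, 152, 63, 63, 60, 90, 142, 156, 147, 148, 147, 141, 150, 147]
191 [149, 140, 141, 152, 148, 153, 150, 155, 67, 66, 66, 66, 151, 155, 154, 143, 147, 
[... 1288 characters left out ...]
 31, 25], [13, 44, 41], [6, 49, 26], [19, 68, 142], [11, 100, 41], [15, 39, 26], [15, 39, 26], [8, 39, 26], [16, 60, 119], [12, 106, 48], [15, 39, 26], [5, 57, 27], [12, 47, 27], [8, 181, 45], [15, 78, 52], [11, 109, 49], [12, 51, 25], [15, 61, 25], [11, 163, 61], [15, 24, 21], [10, 48, 32], [16, 94, 114], [17, 94, 114]]
side [303 151] [[12, 49, 26], [15, 39, 26], [12, 117, 50], [12, 110, 51], [12, 114, 49], [0, 32, 24], [8, 38, 27], [13, 109, 49], [12, 112, 50], [13, 117, 50], [8, 39, 26], [6, 47, 27], [13, 109, 49], [14, 112, 50], [12, 112, 50], [12, 104, 44], [12, 112, 50], [12, 49, 26], [19, 107, 121], [17, 78, 98], [15, 52, 108], [14, 49, 57], [30, 15, 17], [15, 113, 120], [8, 181, 45]]
```

```bash
python3 - <<'E'
from look import *
from go import *
c,W,o=pickle.load(open("w3.pkl","rb"));print(W[:3,3].round(0))
h=cv2.cvtColor(c["img"],cv2.COLOR_BGR2HSV);m=cv2.inRange(h,(0,0,45),(180,255,78));m[:110]=0;m[235:]=0;m[:,:220]=0;m[:,300:]=0
for r in range(118,226,8): 
    x=np.nonzero(m[r])[0]; 
    if len(x): a,b=plane(c,(x[0]-.5,r),78,W)[:2],plane(c,(x[-1]+.5,r),78,W)[:2];print(r,x[0],x[-1],a.round(1),b.round(1))
k=max(cv2.findContours(m,0,2)[0],key=cv2.contourArea)
q=np.array([plane(c,p[0],78,W)[:2] for p in k],np.float32);print(cv2.minAreaRect(q),q.min(0),q.max(0))
E
```

```text
[449. 291. 431.]
126 252 279 [417.2 282.1] [448.4 284.7]
134 250 278 [415.5 273.2] [448.  275.9]
142 249 276 [414.9 264.3] [446.5 266.9]
150 247 274 [413.2 255.1] [445.  257.8]
158 246 272 [412.6 245.9] [443.5 248.6]
166 245 271 [412.  236.6] [443.1 239.3]
174 243 269 [410.2 227.1] [441.5 229.8]
182 242 267 [409.5 217.6] [439.9 220.2]
190 240 266 [407.7 207.8] [439.5 210.6]
198 239 264 [407. 198.] [437.8 200.7]
206 238 262 [406.3 188. ] [436.2 190.6]
214 242 260 [411.6 178.4] [434.5 180.4]
((426.5318603515625, 231.98129272460938), (109.7030258178711, 31.114036560058594), 83.1741943359375) [404.83133 176.2683 ] [448.0076  287.02353]
```

```bash
python3 - <<'E'
from go import *
a=go([426.5,232,150],1.4515); go([426.5,232,42],1.4515)
E
```

```text
[-0.128, 0.011, 1.928, 0.333, -0.631, 2.58] dist 107.0
[-0.128, 0.011, 1.928, 0.332, -0.594, 5.28] dist 213.0
```

>>> arm_command(steps=[[-0.128,0,1.928,0.333,-0.631,2.58,-1],[-0.128,0,1.928,0.333,-0.631,2.58,-1],[-0.128,0,1.928,0.333,-0.631,2.58,-1],[-0.128,0,1.928,0.333,-0.631,2.58,-1],[-0.128,0,1.928,0.333,-0.631,2.58,-1],[-0.128,0,1.928,0.333,-0.62,3.4,-1],[-0.128,0,1.928,0.333,-0.61,4.3,-1],[-0.128,0,1.928,0.333,-0.6,5.0,-1],[-0.128,0,1.928,0.333,-0.594,5.28,-1],[-0.128,0,1.928,0.333,-0.594,5.28,-1],[-0.128,0,1.928,0.333,-0.594,5.28,-1]])

```text
time: 29.5
position: [429.2, 233.6, 45.2]
tool_rot: [[0.118, 0.993, 0.006], [0.993, -0.118, 0.001], [0.001, 0.005, -1.0]]
contact_force: [1.4, 0.3, 0.4]
width: 85.4
gripper_force: 0.0
```

```bash
python3 - <<'E'
from go import *
o=get_obs();print(o["position"],o["contact_force"],o["joint_positions"].round(2))
go([426.5,232,42],1.4515)
E
```

```text
[429.20987116 233.5631896   45.18595606] [1.39122763 0.31338526 0.43891856] [ 0.29  0.06  2.14 -0.    0.94  0.41]
[0.052, -0.011, 0.014, -0.047, -0.063, 0.079] dist 4.0
```

>>> arm_command(steps=[[0,0,0,-0.03,-0.04,0.04,-1],[0,0,0,-0.03,-0.04,0.04,1],[0,0,0,-0.03,-0.04,0.04,1],[0,0,0,-0.03,-0.04,0.04,1],[0,0,0,-0.03,-0.04,0.04,1],[0,0,0,-0.03,-0.04,0.04,1],[0,0,0,-0.03,-0.04,0.04,1],[0,0,0,-0.03,-0.04,0.04,1],[0,0,0,-0.03,-0.04,0.04,1]], grip_force=35)

```text
time: 30.4
position: [425.7, 232.2, 41.7]
tool_rot: [[0.118, 0.993, 0.003], [0.993, -0.118, -0.0], [-0.0, 0.003, -1.0]]
contact_force: [0.2, 0.1, 4.0]
width: 29.8
gripper_force: 34.8
```

```bash
python3 - <<'E'
from look import *
from go import *
c,W,o=wrist();print(o["position"],o["width"],o["contact_force"],o["gripper_force"],o["tool_rot"][:,0].round(3))
h=cv2.cvtColor(c["img"],cv2.COLOR_BGR2HSV)
u=proj(c,[(426.5+.119*k,232+.993*k,78) for k in(-55,-25,0,25,55)],W);print(u.round(0).tolist())
x=int(u[2,0]);print([(r,int(h[r,x,2])) for r in range(60,330,6)])
E
```

```text
[425.67364848 232.15877281  41.71781757] 29.841393175325152 [0.24286193 0.07572353 4.04450578] 34.76716526784003 [ 0.118  0.993 -0.   ]
[[280.0, 352.0], [280.0, 306.0], [281.0, 263.0], [281.0, 216.0], [281.0, 153.0]]
[(60, 122), (66, 123), (72, 123), (78, 124), (84, 123), (90, 123), (96, 124), (102, 124), (108, 123), (114, 122), (120, 121), (126, 119), (132, 119), (138, 120), (144, 119), (150, 120), (156, 52), (162, 46), (168, 47), (174, 48), (180, 47), (186, 46), (192, 47), (198, 46), (204, 46), (210, 44), (216, 84), (222, 85), (228, 84), (234, 86), (240, 87), (246, 86), (252, 88), (258, 88), (264, 86), (270, 88), (276, 88), (282, 87), (288, 89), (294, 88), (300, 88), (306, 87), (312, 87), (318, 89), (324, 86)]
```

```bash
python3 - <<'E'
from go import *
o=get_obs();s=(o["position"],o["tool_rot"])
a=go([425.7,232.2,245],1.4515,0,s)
b=go([548,20,245],.78,0,s);go([570.7,-171.5,245],.113,0,s)
E
```

```text
[0.025, 0.001, 0.014, 0.001, 0.014, -5.082] dist 203.0
[0.025, -0.008, 6.426, -4.908, 3.674, -5.072] dist 318.0
[0.022, -0.016, 12.796, -9.595, 4.8, -5.069] dist 475.0
```

>>> arm_command(steps=[[0,0,0,0,0,-0.3,1],[0,0,0,0,0,-1.1,1],[0,0,0,0,0,-2.1,1],[0,0,0,0,0,-3.2,1],[0,0,0,0,0,-4.3,1],[0,0,0.5,-0.1,0.1,-5.07,1],[0,0,1.6,-0.8,0.7,-5.07,1],[0,0,2.9,-1.6,1.4,-5.07,1],[0,0,4.1,-2.5,2.1,-5.07,1],[0,0,5.3,-3.5,2.8,-5.07,1],[0,0,6.43,-4.5,3.4,-5.07,1],[0,0,7.6,-5.4,3.8,-5.07,1]])

```text
time: 31.65
position: [550.4, -2.2, 243.6]
tool_rot: [[0.795, 0.606, -0.0], [0.606, -0.795, -0.0], [-0.0, 0.0, -1.0]]
contact_force: [0.9, -0.4, -1.2]
width: 29.5
gripper_force: 34.8
```

```bash
python3 - <<'E'
from go import *
o=get_obs();print(o["position"],o["width"],o["contact_force"])
go([570.7,-171.5,245],.113)
E
```

```text
[550.38955285  -2.16756186 243.61482916] 29.484608754457984 [ 0.92000726 -0.38220297 -1.1694841 ]
[0.001, 0.002, 5.142, -2.163, 3.674, -0.034] dist 171.0
```

>>> arm_command(steps=[[0,0,1.0,-0.4,0.65,-0.03,1],[0,0,2.2,-0.85,1.4,-0.03,1],[0,0,3.4,-1.35,2.3,-0.03,1],[0,0,4.6,-1.8,3.0,-0.03,1],[0,0,5.14,-2.1,3.5,-0.03,1],[0,0,5.14,-2.163,3.674,-0.03,1],[0,0,5.14,-2.163,3.674,-0.03,1],[0,0,5.14,-2.163,3.674,-0.03,1]])

```text
time: 32.45
position: [571.3, -168.3, 245.3]
tool_rot: [[0.993, 0.12, 0.001], [0.12, -0.993, 0.001], [0.001, -0.001, -1.0]]
contact_force: [-0.1, 0.3, -1.5]
width: 29.7
gripper_force: 34.9
```

```bash
python3 - <<'E'
from look import *
from go import *
c,W,o=wrist();print(o["position"],o["width"],o["contact_force"],o["tool_rot"][:,0].round(4))
# rail ends in the wrist view: bright rail at z=170; scan across stand x near y=+-90
R0=np.array([570.7,-171.5]);X=np.array([.113,-.9936]);Y=np.array([.9936,.113])
for y in(-95,-85,-75,75,85,95):
    v=np.arange(-30,31,2.);u=proj(c,[(*(R0+k*X+y*Y),176) for k in v],W).astype(np.float32)
    g=cv2.cvtColor(c["img"],cv2.COLOR_BGR2HSV)
    s=cv2.remap(g[:,:,1].astype(np.float32),u[:,0].reshape(1,-1),u[:,1].reshape(1,-1),cv2.INTER_LINEAR)[0]
    print(y,u[0].round(0),u[-1].round(0),s.round().astype(int).tolist())
# same in scene, side (rail axis z=170)
for n in("scene","side"):
  c=read_camera(n);g=cv2.cvtColor(c["img"],cv2.COLOR_BGR2HSV)[:,:,1].astype(np.float32)
  for y in(-95,-85,85,95):
    v=np.arange(-30,31,2.);u=proj(c,[(*(R0+k*X+y*Y),170) for k in v]).astype(np.float32)
    s=cv2.remap(g,u[:,0].reshape(1,-1),u[:,1].reshape(1,-1),cv2.INTER_LINEAR)[0];print(n,y,s.round().astype(int).tolist())
E
```

```text
[ 571.31309934 -168.25168512  245.29286868] 29.721152939369894 [-0.13407044  0.30651953 -1.46102318] [9.928e-01 1.200e-01 6.000e-04]
-95 [248. 305.] [313. 305.] [24, 21, 24, 20, 19, 21, 19, 21, 18, 21, 21, 18, 21, 21, 17, 22, 19, 23, 26, 21, 21, 24, 24, 23, 25, 19, 15, 65, 137, 148, 51]
-85 [248. 295.] [313. 296.] [19, 20, 20, 23, 17, 18, 20, 20, 19, 22, 24, 21, 22, 21, 23, 23, 18, 22, 22, 23, 23, 23, 24, 26, 18, 18, 16, 75, 135, 62, 65]
-75 [247. 286.] [314. 286.] [24, 22, 21, 17, 22, 21, 23, 25, 19, 17, 20, 24, 24, 15, 17, 24, 19, 24, 20, 18, 21, 23, 21, 27, 24, 22, 20, 12, 83, 71, 85]
75 [244. 112.] [321. 113.] [146, 144, 144, 146, 144, 145, 145, 151, 149, 149, 141, 44, 40, 37, 36, 37, 51, 149, 150, 149, 151, 153, 149, 151, 152, 152, 153, 151, 151, 76, 50]
85 [244.  99.] [322. 100.] [142, 143, 143, 145, 146, 142, 144, 150, 151, 152, 141, 46, 39, 36, 35, 38, 57, 152, 149, 151, 155, 151, 150, 152, 160, 181, 182, 185, 169, 62, 44]
95 [243.  85.] [322.  86.] [144, 147, 145, 143, 143, 143, 145, 153, 147, 152, 147, 43, 41, 34, 37, 39, 51, 173, 176, 180, 208, 177, 160, 152, 152, 199, 191
[... 454 characters left out ...]
4, 72, 70]
scene 95 [146, 152, 150, 153, 156, 153, 144, 144, 148, 149, 126, 80, 48, 36, 35, 35, 35, 34, 31, 28, 23, 18, 17, 22, 35, 53, 65, 70, 73, 74, 75]
side -95 [129, 114, 113, 112, 106, 94, 80, 76, 76, 77, 71, 64, 60, 59, 58, 56, 56, 55, 57, 59, 62, 63, 65, 66, 69, 71, 73, 75, 76, 77, 77]
side -85 [147, 137, 128, 117, 107, 97, 89, 83, 76, 72, 68, 64, 61, 59, 58, 57, 57, 56, 55, 55, 59, 62, 64, 67, 69, 71, 74, 77, 78, 78, 77]
side 85 [96, 94, 93, 92, 89, 86, 85, 83, 81, 78, 75, 71, 66, 59, 57, 57, 57, 59, 61, 63, 69, 75, 81, 80, 80, 80, 80, 81, 81, 81, 81]
side 95 [106, 84, 81, 80, 78, 72, 67, 64, 63, 60, 58, 58, 59, 58, 57, 56, 55, 55, 55, 63, 71, 80, 80, 81, 81, 81, 81, 81, 80, 80, 79]
```

```bash
python3 - <<'E'
from go import *
o=get_obs();print(o["position"],o["time"])
go([571,-169,190],.113);go([571,-169,146],.113)
E
```

```text
[ 571.54763206 -168.08339863  245.6820525 ] 32.6
[0.004, -0.012, 0.074, -0.018, 0.021, 1.392] dist 56.0
[0.004, -0.012, 0.074, -0.02, 0.02, 2.492] dist 100.0
```

>>> arm_command(steps=[[0,0,0.05,-0.01,0.02,0,1],[0,0,0.07,-0.02,0.02,0.2,1],[0,0,0.07,-0.02,0.02,0.5,1],[0,0,0.07,-0.02,0.02,0.8,1],[0,0,0.07,-0.02,0.02,1.1,1],[0,0,0.07,-0.02,0.02,1.3,1],[0,0,0.07,-0.02,0.02,1.4,1],[0,0,0.07,-0.02,0.02,1.4,1]])

```text
time: 33.4
position: [570.6, -170.2, 188.6]
tool_rot: [[0.994, 0.111, 0.0], [0.111, -0.994, 0.0], [0.0, -0.0, -1.0]]
contact_force: [0.6, -0.0, -1.1]
width: 29.7
gripper_force: 34.9
```

```bash
python3 - <<'E'
from look import *
c,W,o=wrist();print(o["position"],o["contact_force"],o["width"])
R0=np.array([571,-169]);X=np.array([.113,-.9936]);Y=np.array([.9936,.113])
g=cv2.cvtColor(c["img"],cv2.COLOR_BGR2HSV)[:,:,1].astype(np.float32)
for y in(65,75,85,95):
    v=np.arange(-20,21,1.);u=proj(c,[(*(R0+k*X+y*Y),172) for k in v],W).astype(np.float32)
    s=cv2.remap(g,u[:,0].reshape(1,-1),u[:,1].reshape(1,-1),cv2.INTER_LINEAR)[0].ravel();d=np.diff(s)
    w=np.nonzero(s<90)[0];print(y,v[w].tolist())
E
```

```text
[ 570.61886163 -170.21245227  188.6218132 ] [ 0.55137969 -0.00120355 -1.09161723] 29.7163334238708
65 [-6.0, -5.0, -4.0, -3.0, -2.0, -1.0, 0.0, 1.0, 2.0, 3.0, 4.0, 5.0]
75 [-6.0, -5.0, -4.0, -3.0, -2.0, -1.0, 0.0, 1.0, 2.0, 3.0, 4.0, 5.0]
85 [-6.0, -5.0, -4.0, -3.0, -2.0, -1.0, 0.0, 1.0, 2.0, 3.0, 4.0, 5.0]
95 [-6.0, -5.0, -4.0, -3.0, -2.0, -1.0, 0.0, 1.0, 2.0, 3.0, 4.0, 5.0]
```

>>> arm_command(steps=[[0,0,0,0,-0.04,0.2,1],[0,0,0,0,-0.04,0.5,1],[0,0,0,0,-0.04,0.8,1],[0,0,0,0,-0.04,1.0,1],[0,0,0,0,-0.04,1.05,1],[0,0,0,0,-0.04,1.08,1],[0,0,0,0,-0.04,1.11,1],[0,0,0,0,-0.04,1.11,1]])

```text
time: 34.25
position: [571.2, -168.9, 145.7]
tool_rot: [[0.994, 0.111, 0.002], [0.111, -0.994, -0.001], [0.002, 0.001, -1.0]]
contact_force: [-0.4, 1.0, -1.4]
width: 29.9
gripper_force: 34.9
```

>>> arm_command(steps=[[0,0,0,0,0,0.03,1],[0,0,0,0,0,0.05,1],[0,0,0,0,0,0.07,1],[0,0,0,0,0,0.07,1]])

```text
time: 34.65
position: [571.0, -168.8, 142.6]
tool_rot: [[0.994, 0.111, 0.002], [0.111, -0.994, -0.001], [0.002, 0.001, -1.0]]
contact_force: [-0.4, -0.9, -1.3]
width: 29.3
gripper_force: 34.9
```

>>> arm_command(steps=[[0,0,0,0,0,0.025,1],[0,0,0,0,0,0.05,1],[0,0,0,0,0,0.05,1],[0,0,0,0,0,0.05,1]])

```text
time: 35.05
position: [571.1, -168.8, 142.4]
tool_rot: [[0.994, 0.111, 0.002], [0.111, -0.994, -0.001], [0.002, 0.001, -1.0]]
contact_force: [-3.6, 1.4, 6.1]
width: 29.9
gripper_force: 36.3
```

>>> arm_command(steps=[[0,0,0,0,0,-0.03,0.2],[0,0,0,0,0,-0.03,0.1],[0,0,0,0,0,-0.03,0],[0,0,0,0,0,-0.03,-0.2],[0,0,0,0,0,-0.03,-0.3],[0,0,0,0,0,-0.03,-0.3],[0,0,0,0,0,-0.3,-0.3],[0,0,0,0,0,-0.9,-0.3],[0,0,0,0,0,-1.8,-0.3],[0,0,0,0,0,-2.8,-0.3],[0,0,0,0,0,-3,-0.3],[0,0,0,0,0,-3,-0.3]])

```text
time: 36.25
position: [572.0, -169.3, 264.0]
tool_rot: [[0.994, 0.111, 0.007], [0.111, -0.994, -0.003], [0.007, 0.004, -1.0]]
contact_force: [-0.3, -0.5, 0.3]
width: 55.7
gripper_force: 0.0
```

```bash
python3 - <<'E'
from look import *
c,W,o=wrist();print(o["time"],o["position"],o["contact_force"],o["width"])
g=cv2.cvtColor(c["img"],cv2.COLOR_BGR2HSV)
R0=np.array([571,-169]);X=np.array([.113,-.9936]);Y=np.array([.9936,.113])
for y in(-60,-45,-20,0,20,45,52,58,70):
    v=np.arange(-28,29,4.);u=proj(c,[(*(R0+k*X+y*Y),179) for k in v],W).round().astype(int)
    print(y,[int(g[b,a,2]) if 0<=b<420 and 0<=a<560 else -1 for a,b in u])
# jars under glass: cap circles (hue/sat map at expected cap places), scene
S=np.array([585.2,-296]);
for n in("scene",):
  c=read_camera(n);hh=cv2.cvtColor(c["img"],cv2.COLOR_BGR2HSV)
  for z in (40,76):
   for y in np.arange(-80,81,10): 
    u=proj(c,[(*(S+(3-8)*X+y*Y),z)])[0].round().astype(int);print(z,y,u.tolist(),hh[u[1],u[0]].tolist(),end=' | ')
   print()
E
```

```text
36.25 [ 571.97555712 -169.29381287  263.97554595] [-0.33724136 -0.54559614  0.26057293] 55.69499164712842
-60 [136, 137, 140, 136, 133, 131, 120, 152, 128, 134, 148, 167, 169, 169, 31]
-45 [169, 170, 171, 72, 69, 69, 68, 71, 69, 65, 68, 168, 170, 68, 33]
-20 [160, 149, 118, 70, 69, 67, 67, 70, 68, 66, 68, 113, 113, 114, 111]
0 [162, 163, 163, 73, 68, 68, 68, 67, 69, 68, 69, 109, 108, 107, 106]
20 [118, 119, 171, 98, 69, 70, 68, 69, 69, 66, 70, 80, 80, 82, 84]
45 [119, 118, 158, 88, 70, 68, 68, 67, 68, 68, 69, 104, 105, 106, 109]
52 [120, 120, 173, 78, 65, 68, 68, 75, 72, 68, 63, 103, 106, 107, 106]
58 [106, 107, 145, 161, 108, 109, 117, 164, 131, 107, 108, 108, 107, 106, 108]
70 [100, 100, 146, 152, 100, 101, 118, 162, 118, 105, 104, 105, 103, 102, 102]
40 -80 [203, 141] [24, 44, 158] | 40 -70 [201, 144] [26, 51, 174] | 40 -60 [199, 146] [24, 53, 178] | 40 -50 [196, 148] [25, 54, 178] | 40 -40 [194, 150] [18, 70, 149] | 40 -30 [192, 152] [17, 83, 144] | 40 -20 [190, 154] [33, 25, 186] | 40 -10 [188, 157] [23, 44, 174] | 40 0 [186, 159] [23, 44, 175] | 40 10 [183, 161] [24, 45, 170] | 40 20 [181, 163] [25, 49, 182] | 40 30 [179, 166] [25, 46, 179] | 40 40 [177, 168] [23, 45, 180] | 40 50 [174, 170] [16, 72, 139] | 40 60 [172, 173] [18, 35, 174] | 40 70 [170, 175] [16, 33, 102] | 40 80 [168, 177] [19, 35, 176] | 
76 -80 [201, 134] [19, 56, 169] | 76 -70 [199, 136] [23, 64, 187] | 76 -60 [197, 138] [24, 64, 187] | 76 -50 [194, 141] [23, 64, 187] | 76 -40 [192, 143] [23, 61, 188] | 76 -30 [190, 145] [24, 61, 188] | 76 -20 [188, 147] [18, 73, 178] | 76 -10 [186, 150] [20, 60, 192] | 76 0 [183, 152] [17, 61, 204] | 76 10 [181, 154] [19, 58, 198] | 76 20 [179, 156] [24, 58, 190] | 76 30 [176, 159] [23, 54, 189] | 76 40 [174, 161] [23, 53, 191] | 76 50 [172, 163] [23, 53, 188] | 76 60 [169, 166] [22, 48, 176] | 76 70 [167, 168] [18, 58, 204] | 76 80 [165, 171] [17, 50, 198] |
```

```bash
python3 - <<'E'
from look import *
from rig import job
S=np.array([585.5,-298.7]);X=np.array([.113,-.9936]);Y=np.array([.9936,.113])
c=read_camera("scene");b=c["img"].astype(np.float32)
for y in(-75,-60,60,75):
    v=np.arange(-96,-62,2.);u=proj(c,[(*(S+k*X+y*Y),18) for k in v]).astype(np.float32)
    s=cv2.remap(b,u[:,0].reshape(1,-1),u[:,1].reshape(1,-1),cv2.INTER_LINEAR)[0]
    print(y,s[:,0].round().astype(int).tolist())
E
```

```text
-75 [71, 74, 78, 85, 90, 82, 77, 82, 88, 93, 96, 95, 88, 72, 54, 43, 37]
-60 [72, 63, 48, 35, 29, 30, 35, 38, 38, 39, 57, 81, 87, 77, 62, 46, 37]
60 [65, 65, 65, 66, 66, 61, 51, 40, 32, 30, 30, 33, 35, 37, 37, 39, 41]
75 [63, 64, 66, 66, 65, 62, 53, 43, 34, 30, 30, 34, 37, 38, 38, 38, 41]
```

```bash
python3 -c "
from rig import job;print(job.hand_in())"
```

```text
the job is handed in; nothing more can be done
None
```

I handed the job in at about 36 s: both small jars are upright on the tray, the tray is against the back stop, and the sign hangs astride the rail. Two caveats: after release the tray may have sprung back about 0.8 mm, which I could not confirm, and my first jar grasp slipped off the cap without tipping the jar.

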